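Clamp the started tips in the gang press

ROBOT

A 7-joint arm with a two-finger parallel gripper is mounted at the origin on the work surface. World frame = base frame: x ahead of the robot, y to its left, z up, the work surface at z = 0. Lengths are in mm, angles in rad, forces in N, time in s.
With the tool pointing down it reaches from about 425 to 800 mm from the base axis. Payload 8.3 kg.
Tool frame: the origin (TCP) lies between the finger pads; the fingertips stand ahead of it and the grasp point (between the pads) lies 2 mm behind it (robot.tip_reach is the y of the fingertips in the tool frame, in mm); y points along the fingers, x is the direction in which the jaws open and shut, and the axes are right-handed (so a half turn about y gives the same grasp; the last joint's range is limited). The gripper opens to 85 mm and grips with 20 to 120 N. Pads are 22 mm wide; open, the fingers measure 114 mm over their backs; the gripper's body (76 mm by 85 mm) begins 54 mm behind the grasp point. The pads swing forward as they close: fully open they stand 13 mm farther back than shut.
Start: joints at [1.274, 0.383, 0.016, 1.37, -0.006, 1.388, -0.046], TCP at [144.836, -607.969, 248.279] pointing down, gripper open.
Joint ranges: [-2.95, 2.95], [-0.25, 2.06], [-1.52, 1.56], [0.18, 2.33], [-1.44, 4.58], [0.02, 2.06], [-3.01, 3.01]. Speed limits (rad/s): [2.39, 2.39, 3.01, 3.01, 3.14, 3.14, 3.14].

INTERFACE

Orientations are given as a rotation vector (axis times angle).
In Python, from rig import robot gives the robot as it stands.
- The arm moves only by the tool jog_arm, never from a script. Its argument "plan" is a list of rows, each a list of 3 entries, a list of its own where there are three numbers: the shift along the tool's x, y, z scaled (see below), then the turn, a rotation vector about the tool's x, y, z scaled (see below), then the closure, from -1 (fully open) to 1 (shut). A call has 1 to 8 rows; each row shifts and turns the commanded pose from where the row before left it, along the tool's axes as they then stand; what a row does not reach is not made up. The controller multiplies each number of a shift by 0.1 m and each number of a turn by 0.5 rad. A row lasts 1/10 s, in which the tool goes at most 50 mm and 8.59 degrees, less where a joint would pass 70% of its speed; a pose out of reach is approached as far as the arm can. A call with a number of a shift or a turn outside -1 to 1 is refused whole. A call with a gripper value outside its range is refused whole. The fingers move at their own pace and stop on an object; "force" is the grip in N (left out, the last holds). Time passes only in rows, so rows that do not move let the fingers close. It gives the time, the measured TCP pose, the force and the opening at its end, in the units of the state.
- robot.observe(): the state, without advancing time (a new reading comes with each control period).
- robot.get_image(name): name is "side" or "top"; returns (picture, depth): 400x640x3 uint8, red, green, blue; 400x640 float32, mm along the optical axis (not along the pixel's ray), 0 where there is no reading.
- robot.camera_info(name): a dict with "fov_y" (degrees; the focal length in pixels is half the picture's height over the tangent of half this angle, whatever the lens; pixels are square), "cx", "cy" (the principal point, pixels), "R" (3x3) and "t" (3): a world point X has camera coordinates R X + t. Camera axes: x right, y down, z forward; pixel columns grow to the right and rows downward; lengths in mm; the calibration is good to about 2 mm. A picture is of the moment at which its call begins. camera_info takes no time and is no camera call.
- robot.sign_off(): hands the job in, once; it reports no verdict.
The state is a dict: "time": time; "q": joint angles; "qd": joint speeds; "joint_efforts": joint torques, N m; "tcp_pos": TCP position; "tcp_rot": TCP orientation; "ft_force": force on the tool from outside, world axes, zero at the start; "moment": the same for the moment, N m; "grip_width": opening from 0.0 (shut) to 1.0 (fully open).
Only numpy, scipy, OpenCV 4.12 (cv2) and the standard library are available. Lean on these libraries where they do the work, as an engineer would, in place of code of your own. Each camera call takes 0.05 s, during which the arm holds its last target.

TASK

Swing the press arm clear of the bed, stand every raw top on the bed, crown down and tip up, where the pad will come down on it, then swing the arm back over the bed to its stop. Work the pine-handled ratchet lever back and forth until the screw is at its stop and the pad bears on every tip, and leave it clamped. Leave the tin bowl, brass cup and hammer where they are.

Things in the scene. Friction and masses are not known exactly. Their poses are not given: they have to be found in the camera images.
- press: fixed part of the cast press: a flat green bed 160 mm (x) by 260 mm (y), 8 mm thick; behind it (at x = +160 mm of its frame) a round column 36 mm across carrying the swing arm. Origin: underside of the bed's centre; +y is along the bed, +x points from the bed to the column. The pad comes down centred over this origin and covers 40 mm either way in x and 100 mm either way in y; a top should stand with its axis within 30 mm in x and 80 mm in y of the origin.
- bed_top (a point): centre of the bed's upper face, 8 mm above the stand; tops stand on it
- boom_hinge (a point): point on the arm's vertical hinge axis, on top of the column, 136 mm up. The arm's hub there is 44 mm across, 125 to 163 mm above the stand. The column's foot behind it is 20 mm high and spans 140 to 220 mm in x and 55 mm either way in y of the press frame
- boom (a joint): swing of the arm about its vertical hinge, rad: 0 = over the bed against its stop (arm points to the press frame's -x); grows anticlockwise seen from above, so the arm swings towards the press frame's -y; stops at 2.0. Beyond 1.6 pad and lever are clear of the bed. Stiff hinge (0.5 N m), stays where it is left. Arm upper face 147 mm, lower face 125 mm above the stand. While the arm is over the bed the pad's underside is 86 mm above the stand minus 4 mm per rad of the screw.
- boom_post (a point): top centre of the upright round steel post on the end of the arm by which it is swung: 22 mm across, 75 mm tall, top 222 mm above the stand, 218 mm from the hinge axis
- screw_axis (a point): point on the vertical axis of the screw and lever, 160 mm from the arm hinge, 176 mm above the stand
- lever (a joint): ratchet lever angle about the screw axis, rad, -0.55 to 0.55; horns on the arm block it beyond. At 0 the lever points to the press frame's -y when the arm is over the bed; it grows clockwise seen from above (tightening direction; its grip then moves towards the robot). The ratchet has 20 teeth: growing lever angle carries the screw along after up to 0.31 rad of idle travel, the return swing leaves the screw still. About 3 N at the grip to tighten.
- lever_grip (a point): top centre of the turned pine handle that stands upright on the lever's end: 26 mm across, 72 mm tall, top 249 mm above the stand, 130 mm from the screw axis
- screw (a joint): screw angle, rad: 0 = pad raised, grows as it is tightened, stop at 4.0. It lowers the pad 4 mm per rad; the pad meets the tips at 2.5, then a spring is squeezed up to the stop. Tight means beyond 3.5. It can not be turned back.
- pad: steel pressing pad under the arm, 80 by 200 mm and 14 mm thick, spring-backed; long side across the arm. Origin: centre of its underside, below the screw axis; z up.
- top1: raw spinning top, turned hardwood with two dark scored lines, standing on its flat crown (48 mm across) with its steel tip up; 68 mm tall in all; widest part is a cylinder 50 mm across from the underside to 42 mm above it, above it tapers to a neck 24 mm across and ends in a steel tip 10 mm across; about 90 g. Origin: centre of the underside, z up along its axis. All tops are alike; some may be absent.
- top2: raw spinning top, turned hardwood with two dark scored lines, standing on its flat crown (48 mm across) with its steel tip up; 68 mm tall in all; widest part is a cylinder 50 mm across from the underside to 42 mm above it, above it tapers to a neck 24 mm across and ends in a steel tip 10 mm across; about 90 g. Origin: centre of the underside, z up along its axis. All tops are alike; some may be absent.
- top3: raw spinning top, turned hardwood with two dark scored lines, standing on its flat crown (48 mm across) with its steel tip up; 68 mm tall in all; widest part is a cylinder 50 mm across from the underside to 42 mm above it, above it tapers to a neck 24 mm across and ends in a steel tip 10 mm across; about 90 g. Origin: centre of the underside, z up along its axis. All tops are alike; some may be absent.
- bowl: bystander: tin bowl, 130 mm across, 45 mm tall; origin centre of underside
- tip_cup: bystander: brass cup, 64 mm across, 60 mm tall; origin centre of underside
- mallet: bystander: hammer lying along its x, 220 mm long; origin under its middle
Things that resemble listed ones, but are neither listed nor needed, are in the scene too. Leave any red look-alike of the top1 alone. What is shaped like the top2 but purple is not meant.

How it is judged (in metres and radians):
On the way, in this order (a step that is already met when the one before it is completed fails the run):
1. the arm is swung clear of the bed (beyond 1.5 rad) (value of joint boom above 1.5 rad), for 0.2 s.
2. with the arm clear (beyond 1.2 rad), every top stands upright on the bed in the pad's area, released (value of joint boom above 1.2 rad and x of top1 in the frame of press between -0.032 and 0.032 m and y of top1 in the frame of press between -0.085 and 0.085 m and z of top1 in the frame of press between 0.003 and 0.014 m and angle between each of top1, top2, top3's own z axis and vertical below 0.1 rad and linear speed of each of top1, top2, top3 below 0.02 m/s and contact force between each of top1, top2, top3 and the fingers below 0.1 N and x of top2 in the frame of press between -0.032 and 0.032 m and y of top2 in the frame of press between -0.085 and 0.085 m and z of top2 in the frame of press between 0.003 and 0.014 m and x of top3 in the frame of press between -0.032 and 0.032 m and y of top3 in the frame of press between -0.085 and 0.085 m and z of top3 in the frame of press between 0.003 and 0.014 m), for 0.2 s.
3. the arm is back over the bed at its stop, with the screw not yet tight (value of joint boom below 0.06 rad and value of joint screw below 2.4 rad), for 0.2 s.
4. the screw is tightened by the ratchet (beyond 3.5 rad) with the arm over the bed (value of joint screw above 3.5 rad and value of joint boom below 0.06 rad), for 0.2 s.
At the end, for the whole second after the job is handed in: arm within 0.06 rad of its stop over the bed, screw beyond 3.5 rad of its 4.0, every top present upright (within 0.1 rad) and at rest on the bed with the pad pressing on its tip with more than 1 N (all of step 4 and z of top1 in the frame of press between 0.003 and 0.014 m and angle between each of top1, top2, top3's own z axis and vertical below 0.1 rad and linear speed of each of top1, top2, top3 below 0.02 m/s and contact force between each of top1, top2, top3 and pad above 1 N and z of top2 in the frame of press between 0.003 and 0.014 m and z of top3 in the frame of press between 0.003 and 0.014 m); the robot touches nothing.
It fails at once if the tin bowl is moved more than 30 mm (distance of bowl from where it was at the start of the episode above 0.03 m).
It fails at once if the brass cup is moved more than 30 mm (distance of tip_cup from where it was at the start of the episode above 0.03 m).
It fails at once if the hammer is moved more than 30 mm (distance of mallet from where it was at the start of the episode above 0.03 m).
Of top1, top2, top3 only 2 to 3 are there at a start; the rules pass over those that are not, and their reading is None.
At some moment in a run one of top1, top2, top3 may be knocked a few centimetres aside while the robot is not near it.
It also fails if it takes over 210 s, if anything falls off the work surface, if the arm or the gripper's body presses on something with over 40 N, if the wrist force passes 120 N, or if a joint passes its speed limit or range.

## Working session

There is one attempt and no reset: what is moved stays moved. The work goes in short steps, Python scripts to look and compute and a tool call to move; the robot and the scene stay as the last step left them, time stands still between calls to the robot, and variables do not carry over. Pictures are saved under pics/ and viewed, and the job is handed in when it is done.

Besides the shell and the picture viewer there is one more tool, called after "Call:" by a JSON object that holds its "api" and its "payload". jog_arm: Moves the arm, as the interface text tells. Shifts and turns lie within -1 to 1; 1 stands for 0.1 m of shift or 0.5 rad of turn. Its arguments: {"type":"object","properties":{"plan":{"type":"array"},"force":{"type":"number"}},"required":["plan"]}

```bash
ls; mkdir -p pics
python3 - <<'E'
from rig import robot
import cv2,numpy as np
s=robot.observe();print(s)
print(robot.tip_reach)
for n in("top","side"):
    im,d=robot.get_image(n);c=robot.camera_info(n);print(n,c)
    cv2.imwrite(f"pics/{n}0.png",im[:,:,::-1])
E
```

```text
pics
{'time': 0.0, 'q': array([ 1.27408088,  0.38423911,  0.01637134,  1.37116546, -0.0062938 ,
        1.38817421, -0.04648672]), 'qd': array([-0.0004109 ,  0.00083502, -0.00144862,  0.00093195,  0.00067693,
       -0.00134078,  0.00089597]), 'joint_efforts': array([ 2.43266813e-04, -6.27599216e+01,  8.43872577e-01, -3.71817183e+01,
        1.64288323e-02,  1.40295352e-02, -1.24534077e-05]), 'tcp_pos': array([ 144.7339186 , -607.53234108,  247.2730838 ]), 'tcp_rot': array([-1.30959451,  1.03629236, -1.03371359]), 'ft_force': array([-0.71837989,  0.61493805,  0.59206864]), 'moment': array([ 0.01457624, -0.01891293,  0.01010944]), 'grip_width': 0.9992420848073315}
17.0
top {'fov_y': 42.46086148069492, 'cx': 306.33597737017766, 'cy': 213.55844884837228, 'R': array([[ 0.02011327, -0.99966227, -0.01645602],
       [-0.99632321, -0.01866965, -0.08361517],
       [ 0.0832797 ,  0.01807729, -0.99636223]]), 't': array([  23.36300148,  550.38893121, 1742.66414798])}
side {'fov_y': 46.86175277915145, 'cx': 315.00033226143165, 'cy': 195.91856819235028, 'R': array([[ 0.95578012, -0.29384848,  0.0117228 ],
       [-0.17197614, -0.59082148, -0.78826023],
       [ 0.23855515,  0.75138742, -0.61523036]]), 't': array([-517.75529844,  221.55378218, 1453.38423535])}
```

View pics/top0.png

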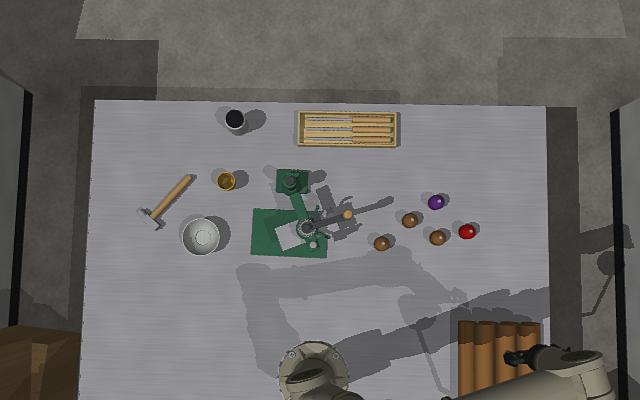

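View pics/side0.png

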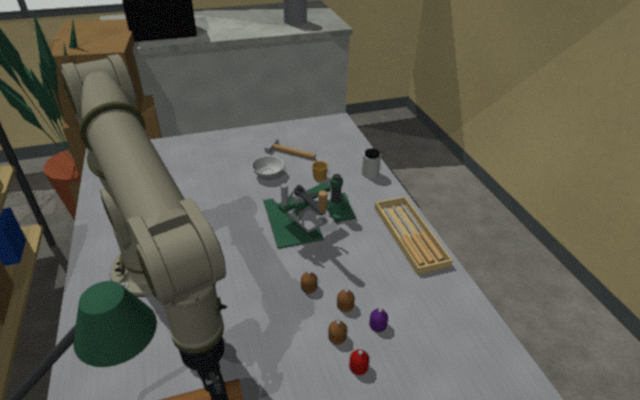

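```bash
cat > h.py <<'E'
from rig import robot
import cv2,numpy as np
from scipy.spatial.transform import Rotation as Ro
def cloud(n):
    im,d=robot.get_image(n);c=robot.camera_info(n)
    f=200/np.tan(np.radians(c['fov_y'])/2)
    v,u=np.mgrid[0:400,0:640]
    P=np.stack([(u-c['cx'])/f*d,(v-c['cy'])/f*d,d],-1)
    W=(P-c['t'])@c['R']
    W[d==0]=np.nan
    return im,W
def proj(n,X):
    c=robot.camera_info(n);f=200/np.tan(np.radians(c['fov_y'])/2)
    p=np.asarray(X)@c['R'].T+c['t'];return p[...,:2]/p[...,2:]*f+[c['cx'],c['cy']]
def save(im,name,crop=None,s=1):
    if crop: im=im[crop[1]:crop[3],crop[0]:crop[2]]
    cv2.imwrite('pics/'+name,cv2.resize(im[:,:,::-1],None,fx=s,fy=s,interpolation=cv2.INTER_CUBIC))
E
python3 - <<'E'
from h import *
im,W=cloud("top")
save(im,'crop_top.png',(240,150,490,270),3.2)
for p in [(382,244),(410,220),(437,238),(436,202),(467,231)]:
    u,v=p
    w=W[v-14:v+15,u-14:u+15].reshape(-1,3);z=w[:,2]
    top=w[z>np.nanmax(z)-6].mean(0)
    body=w[(z>30)&(z<75)]; lo,hi=np.nanpercentile(body,[1,99],axis=0)
    print(p,im[v,u],np.nanmax(z).round(),top.round(),lo.round(),hi.round(),np.hypot(*top[:2]).round())
# bed: green at z~8
hsv=cv2.cvtColor(im,cv2.COLOR_RGB2HSV)
m=(hsv[...,0]>50)&(hsv[...,0]<85)&(hsv[...,1]>90)&(np.abs(W[...,2]-8)<5)
m=cv2.morphologyEx(m.astype(np.uint8),cv2.MORPH_OPEN,np.ones((3,3)))
pts=W[m>0];v,u=np.nonzero(m)
print(len(pts),u.min(),u.max(),v.min(),v.max())
k=v>200
r=cv2.minAreaRect(pts[k][:,:2].astype(np.float32));print(r,cv2.boxPoints(r))
for n,p in dict(post=(313,245),grip=(347,214),screw=(307,228),hinge=(291,182),bowl=(201,236),cup=(226,181)).items():
    u,v_=p; print(n,W[v_-3:v_+4:3,u-3:u+4:3].reshape(-1,3).round().tolist())
im,W=cloud("side");save(im,'crop_side.png',(230,130,450,390),2.3)
s=robot.observe();print(Ro.from_rotvec(s['tcp_rot']).as_matrix().round(3))
E
```

```text
(382, 244) [129 131 136] 76.0 [ 452. -220.   73.] [ 430. -247.   33.] [ 475. -200.   69.] 502.0
(410, 220) [90 80 76] 70.0 [ 532. -316.   66.] [ 509. -340.   33.] [ 557. -295.   68.] 619.0
(437, 238) [120  81  44] 73.0 [ 476. -414.   70.] [ 454. -434.   32.] [ 498. -387.   69.] 631.0
(436, 202) [ 89  39 117] 78.0 [ 599. -405.   75.] [ 574. -430.   32.] [ 620. -384.   69.] 723.0
(467, 231) [144  18  15] 74.0 [ 499. -512.   72.] [ 476. -535.   32.] [ 523. -487.   72.] 715.0
683 252 325 210 255
((484.8011474609375, 94.81855773925781), (155.7639617919922, 252.3882293701172), 1.0711394548416138) [[404.57373  219.5347  ]
 [409.2918   -32.809414]
 [565.02856  -29.897583]
 [560.3105   222.44653 ]]
post [[449.0, 18.0, 150.0], [447.0, 9.0, 220.0], [450.0, -1.0, 147.0], [438.0, 17.0, 221.0], [438.0, 8.0, 221.0], [438.0, -1.0, 221.0], [430.0, 18.0, 146.0], [430.0, 8.0, 193.0], [430.0, -1.0, 150.0]]
grip [[563.0, -96.0, -1.0], [541.0, -91.0, 248.0], [541.0, -100.0, 252.0], [532.0, -83.0, 244.0], [532.0, -91.0, 252.0], [532.0, -101.0, 244.0], [525.0, -84.0, 226.0], [523.0, -92.0, 247.0], [523.0, -
[... 193 characters left out ...]
.0], [483.0, 19.0, 174.0]]
hinge [[648.0, 92.0, 158.0], [647.0, 82.0, 169.0], [649.0, 73.0, 151.0], [638.0, 92.0, 158.0], [637.0, 82.0, 165.0], [639.0, 73.0, 155.0], [630.0, 92.0, 151.0], [630.0, 83.0, 149.0], [630.0, 73.0, 154.0]]
bowl [[477.0, 408.0, 6.0], [477.0, 398.0, 6.0], [477.0, 388.0, 4.0], [466.0, 407.0, 9.0], [467.0, 399.0, -3.0], [467.0, 387.0, 5.0], [456.0, 407.0, 7.0], [456.0, 397.0, 9.0], [456.0, 385.0, 12.0]]
cup [[669.0, 326.0, 17.0], [672.0, 319.0, -0.0], [671.0, 307.0, 7.0], [660.0, 327.0, 7.0], [662.0, 320.0, -10.0], [661.0, 307.0, 2.0], [650.0, 328.0, 4.0], [650.0, 318.0, -0.0], [650.0, 306.0, 5.0]]
[[ 0.232 -0.     0.973]
 [-0.973  0.001  0.232]
 [-0.001 -1.    -0.   ]]
```

View pics/crop_top.png

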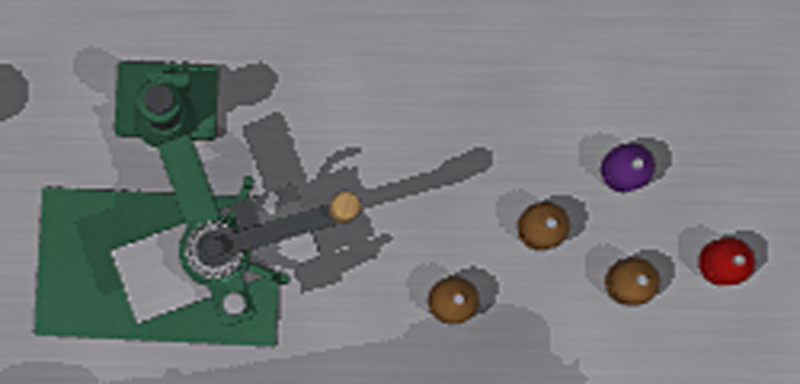

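View pics/crop_side.png

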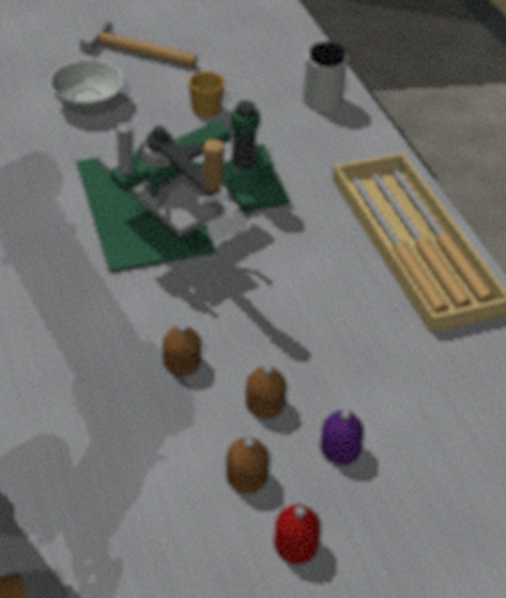

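```bash
cat >> h.py <<'E'
def onplane(n,uv,z):
    c=robot.camera_info(n);f=200/np.tan(np.radians(c['fov_y'])/2)
    uv=np.asarray(uv,float)
    r=np.c_[(uv-[c['cx'],c['cy']])/f,np.ones(len(uv))]@c['R']
    o=-c['R'].T@c['t']
    return o+r*((z-o[2])/r[:,2])[:,None]
E
python3 - <<'E'
from h import *
im,_=robot.get_image("top")
hsv=cv2.cvtColor(im,cv2.COLOR_RGB2HSV)
m=((hsv[...,0]>50)&(hsv[...,0]<95)&(hsv[...,1]>90)).astype(np.uint8)
save(np.repeat(m[...,None]*255,3,2),'m.png',(240,150,340,270),5)
def line(pts):
    vx,vy,x,y=cv2.fitLine(pts[:,:2].astype(np.float32),cv2.DIST_HUBER,0,.01,.01).ravel();return vx,vy,x,y
# bottom edge: last green row per col; left edge
b=[];
for u in range(255,325):
    vv=np.nonzero(m[225:265,u])[0]
    if len(vv): b.append((u,225+vv.max()+.5))
l=[]
for v in range(213,250):
    uu=np.nonzero(m[v,240:300])[0]
    if len(uu): l.append((240+uu.min()-.5,v))
t=[]
for u in range(255,278):
    vv=np.nonzero(m[200:230,u])[0]
    if len(vv): t.append((u,200+vv.min()-.5))
r=[]
for v in range(236,254):
    uu=np.nonzero(m[v,300:340])[0]
    if len(uu): r.append((300+uu.max()+.5,v))
for n,e in dict(b=b,l=l,t=t,r=r).items():
    P=onplane("top",e,8);vx,vy,x,y=line(P)
    print(n,np.degrees(np.arctan2(vy,vx)).round(2),x.round(1),y.round(1), (P[:3,:2]).round().tolist(),P[-3:,:2].round().tolist())
E
```

```text
b 88.33 404.1 90.7 [[406.0, 208.0], [406.0, 205.0], [407.0, 201.0]] [[401.0, -22.0], [401.0, -26.0], [401.0, -29.0]]
l -1.79 486.1 221.9 [[550.0, 217.0], [546.0, 221.0], [543.0, 221.0]] [[432.0, 221.0], [428.0, 224.0], [425.0, 224.0]]
t 87.68 564.3 179.3 [[565.0, 213.0], [565.0, 209.0], [566.0, 206.0]] [[563.0, 143.0], [563.0, 140.0], [563.0, 136.0]]
r -5.7 440.9 -35.0 [[475.0, -47.0], [472.0, -47.0], [468.0, -44.0]] [[423.0, -34.0], [420.0, -34.0], [416.0, -34.0]]
```

View pics/m.png

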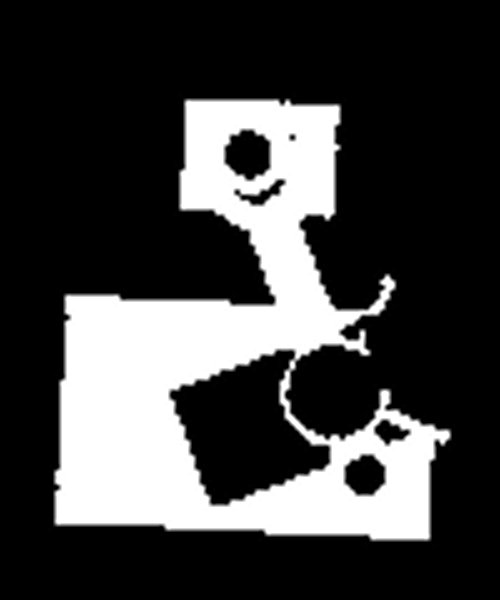

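```bash
cat >> h.py <<'E'
O=np.array([483.,93.]);PY=-0.031;H=O+160*np.array([np.cos(PY),np.sin(PY)])
def postxy(th): a=np.pi+th+PY; return H+218*np.array([np.cos(a),np.sin(a)])
def press(x,y): c,s=np.cos(PY),np.sin(PY); return O+np.array([c*x-s*y,s*x+c*y])
def pose(s):
    R=Ro.from_rotvec(s['tcp_rot']).as_matrix();return np.array(s['tcp_pos']),R
def plan(wps,dur,clo=None,step=40,dyaw=.14,p=None,R=None):
    """wps: (x,y,z,yaw[rad of tool x] or None)"""
    if p is None: p,R=pose(robot.observe())
    rows=[]
    for w in wps:
        t=np.array(w[:3],float)
        yw=w[3]
        y0=np.arctan2(R[1,0],R[0,0])
        dy=0 if yw is None else (yw-y0+np.pi)%(2*np.pi)-np.pi
        n=max(1,int(np.ceil(np.linalg.norm(t-p)/step)),int(np.ceil(abs(dy)/dyaw)))
        for i in range(n):
            d=(t-p)/(n-i); sh=np.round(R.T@d/100,2); 
            tn=[0,0,0]
            if yw is not None:
                Rt=Ro.from_euler('z',y0+dy*(i+1)/n).as_matrix()@np.array([[1,0,0],[0,0,1],[0,-1,0]])
                tn=np.round(Ro.from_matrix(R.T@Rt).as_rotvec()/.5,2)
            p=p+R@sh*100; R=R@Ro.from_rotvec(np.array(tn)*.5).as_matrix()
            rows.append([sh.tolist(),(np.array(tn)+0.).tolist(),dur])
    for k in range(0,len(rows),8): print([[ [float(x)+0. for x in r[0]],[float(x) for x in r[1]],r[2]] for r in rows[k:k+8]])
    print(p.round(1),'rows',len(rows))
    return p,R
E
python3 - <<'E'
from h import *
print(postxy(.403),H)
plan([(300,-470,290,None),(425,-200,290,-1.2),(438,8,290,-1.2)],-0.1,step=45)
E
```

```text
[439.83383553   8.80229343] [642.92312616  88.04079439]
[[[-0.2, -0.08, 0.37], [0.0, 0.0, 0.0], -0.1], [[-0.2, -0.09, 0.36], [0.0, 0.0, 0.0], -0.1], [[-0.19, -0.08, 0.37], [0.0, 0.0, 0.0], -0.1], [[-0.2, -0.09, 0.36], [0.0, 0.0, 0.0], -0.1], [[-0.19, -0.08, 0.37], [0.0, 0.0, 0.0], -0.1], [[-0.33, 0.0, 0.26], [0.0, -0.04, 0.0], -0.1], [[-0.33, 0.0, 0.27], [0.0, -0.04, 0.0], -0.1], [[-0.32, 0.0, 0.28], [0.0, -0.04, 0.0], -0.1]]
[[[-0.32, 0.0, 0.28], [0.0, -0.04, 0.0], -0.1], [[-0.31, 0.0, 0.29], [0.0, -0.04, 0.0], -0.1], [[-0.31, 0.0, 0.3], [0.0, -0.03, 0.0], -0.1], [[-0.3, 0.0, 0.3], [0.0, -0.04, 0.0], -0.1], [[-0.38, 0.0, 0.17], [0.0, 0.0, 0.0], -0.1], [[-0.38, 0.0, 0.17], [0.0, 0.0, 0.0], -0.1], [[-0.38, 0.0, 0.18], [0.0, 0.0, 0.0], -0.1], [[-0.38, 0.0, 0.17], [0.0, 0.0, 0.0], -0.1]]
[[[-0.38, 0.0, 0.18], [0.0, 0.0, 0.0], -0.1]]
[438.2   8.5 290.3] rows 17
```

Call:
{"api": "jog_arm", "payload": {"plan": [[[-0.2,-0.08,0.37],[0,0,0],-0.1],[[-0.2,-0.09,0.36],[0,0,0],-0.1],[[-0.19,-0.08,0.37],[0,0,0],-0.1],[[-0.2,-0.09,0.36],[0,0,0],-0.1],[[-0.19,-0.08,0.37],[0,0,0],-0.1],[[-0.33,0,0.26],[0,-0.04,0],-0.1],[[-0.33,0,0.27],[0,-0.04,0],-0.1],[[-0.32,0,0.28],[0,-0.04,0],-0.1]]}}

```text
time: 1.05
tcp_pos: [354.5, -353.3, 290.3]
tcp_rot: [-1.334, 0.989, -0.989]
ft_force: [1.3, -0.9, 1.3]
grip_width: 0.55
```

Call:
{"api": "jog_arm", "payload": {"plan": [[[-0.32,0,0.28],[0,-0.04,0],-0.1],[[-0.31,0,0.29],[0,-0.04,0],-0.1],[[-0.31,0,0.3],[0,-0.03,0],-0.1],[[-0.3,0,0.3],[0,-0.04,0],-0.1],[[-0.38,0,0.17],[0,0,0],-0.1],[[-0.38,0,0.17],[0,0,0],-0.1],[[-0.38,0,0.18],[0,0,0],-0.1],[[-0.38,0,0.17],[0,0,0],-0.1]]}}

```text
time: 1.85
tcp_pos: [434.9, -31.9, 290.5]
tcp_rot: [-1.361, 0.933, -0.934]
ft_force: [1.6, 0.3, -0.1]
grip_width: 0.553
```

Call:
{"api": "jog_arm", "payload": {"plan": [[[-0.38,0,0.18],[0,0,0],-0.1],[[0,0,0],[0,0,0],-0.1],[[0,0,0],[0,0,0],-0.1]]}}

```text
time: 2.15
tcp_pos: [438.2, 9.1, 290.4]
tcp_rot: [-1.363, 0.931, -0.932]
ft_force: [0.3, -0.8, -0.2]
grip_width: 0.551
```

Run:
```python
from h import *
s=robot.observe();p,R=pose(s);print(s['time'],p.round(1),R.round(3).tolist(),s['grip_width'],s['q'].round(2))
plan([(439,8.5,290,-1.2),(439,8.5,196,-1.2)],-0.1)
im,W=cloud("top");save(im,'t1.png',(240,150,440,270),4)
im,W=cloud("side");save(im,'s1.png',(230,100,430,260),4)
```

```text
2.15 [438.2   9.1 290.4] [[0.363, 0.0, 0.932], [-0.932, -0.0, 0.363], [0.001, -1.0, 0.0]] 0.5511331139652139 [ 0.5  -0.02 -0.57  1.75 -0.01  1.41 -1.28]
[[[0.01, 0.0, 0.01], [0.0, 0.0, 0.0], -0.1], [[0.0, 0.31, 0.0], [0.0, 0.0, 0.0], -0.1], [[0.0, 0.32, 0.0], [0.0, 0.0, 0.0], -0.1], [[0.0, 0.31, 0.0], [0.0, 0.0, 0.0], -0.1]]
[439.5   8.5 196.4] rows 4
```

View pics/s1.png

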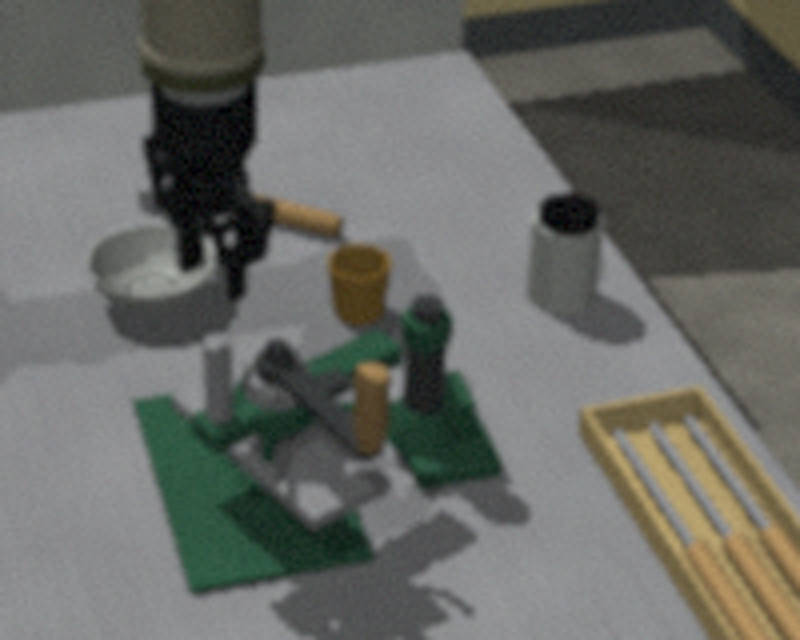

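The gripper sits straight above the steel post (crop 218,380). I'm descending around it.

Call:
{"api": "jog_arm", "payload": {"plan": [[[0.01,0,0.01],[0,0,0],-0.1],[[0,0.31,0],[0,0,0],-0.1],[[0,0.32,0],[0,0,0],-0.1],[[0,0.31,0],[0,0,0],-0.1],[[0,0,0],[0,0,0],0.15],[[0,0,0],[0,0,0],0.15],[[0,0,0],[0,0,0],0.15]], "force": 20}}

```text
time: 2.95
tcp_pos: [440.7, 7.5, 198.1]
tcp_rot: [-1.36, 0.932, -0.935]
ft_force: [-0.5, 0.1, 0.7]
grip_width: 0.424
```

Run:
```python
from h import *
s=robot.observe();print(s['ft_force'],s['grip_width'])
im,W=cloud("side");save(im,'s2.png',(230,100,430,260),4)
th=np.arange(.40,1.86,.1)
# arc targets, slack lead 6mm
plan([(*postxy(t),196,t-np.pi/2+PY) for t in np.arange(.50,1.81,.1)],0.15)
```

```text
[-0.52593272  0.10474795  0.69966164] 0.423585836116004
[[[0.2, 0.02, 0.01], [-0.01, -0.2, 0.0], 0.15], [[0.21, 0.0, 0.01], [0.0, -0.2, 0.0], 0.15], [[0.22, 0.0, 0.01], [0.01, -0.2, 0.0], 0.15], [[0.22, 0.0, 0.01], [0.0, -0.2, 0.0], 0.15], [[0.22, 0.0, 0.01], [0.0, -0.2, 0.0], 0.15], [[0.21, 0.0, 0.01], [0.0, -0.2, 0.0], 0.15], [[0.22, 0.0, 0.01], [0.0, -0.2, 0.0], 0.15], [[0.22, 0.0, 0.01], [0.0, -0.2, 0.0], 0.15]]
[[[0.22, 0.0, 0.01], [0.0, -0.2, 0.0], 0.15], [[0.22, 0.0, 0.02], [0.0, -0.2, 0.0], 0.15], [[0.21, 0.01, 0.01], [0.0, -0.2, 0.0], 0.15], [[0.22, 0.0, 0.01], [0.0, -0.2, 0.0], 0.15], [[0.22, 0.0, 0.01], [0.0, -0.2, 0.0], 0.15], [[0.22, 0.0, 0.01], [0.0, -0.2, 0.01], 0.15]]
[ 686.3 -125.7  195.7] rows 14
```

View pics/s2.png

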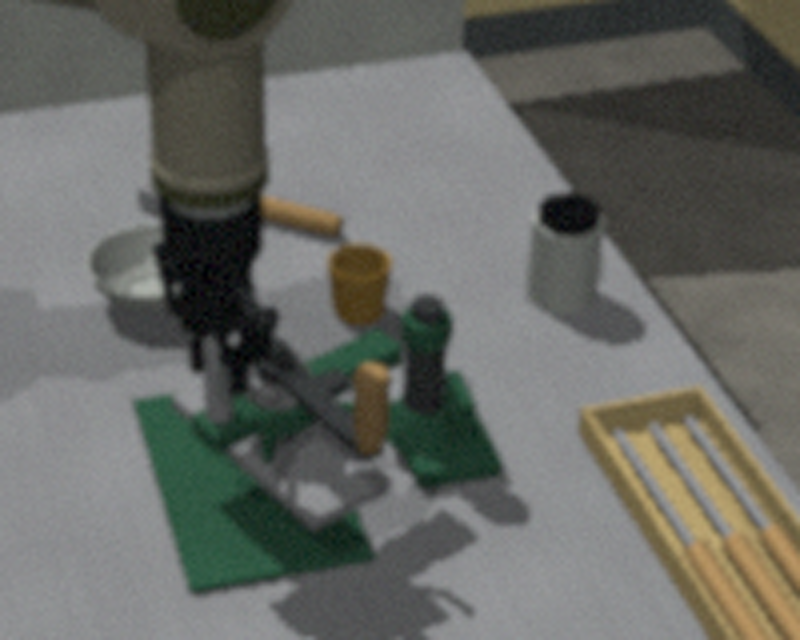

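The post is between the fingers (crop 215,370). Now swinging the arm clear.

Call:
{"api": "jog_arm", "payload": {"plan": [[[0.2,0.02,0.01],[-0.01,-0.2,0],0.15],[[0.21,0,0.01],[0,-0.2,0],0.15],[[0.22,0,0.01],[0.01,-0.2,0],0.15],[[0.22,0,0.01],[0,-0.2,0],0.15],[[0.22,0,0.01],[0,-0.2,0],0.15],[[0.21,0,0.01],[0,-0.2,0],0.15]]}}

```text
time: 3.6
tcp_pos: [518.8, -92.0, 195.8]
tcp_rot: [-1.519, 0.468, -0.469]
ft_force: [-1.5, 3.2, 2.1]
grip_width: 0.429
```

Run:
```python
from h import *
s=robot.observe();print(s['ft_force'],s['grip_width'],s['q'].round(2))
im,W=cloud("side");save(im,'s3.png',(230,100,430,260),3)
plan([(*postxy(t),196,t-np.pi/2+PY) for t in np.arange(1.1,1.86,.1)],0.15)
```

```text
[-1.51437229  3.24087145  2.07682007] 0.42895586887739995 [ 0.58  0.25 -0.54  1.7   0.13  1.23 -0.59]
[[[0.19, 0.0, 0.03], [0.0, -0.19, 0.0], 0.15], [[0.22, 0.0, 0.01], [0.0, -0.2, 0.0], 0.15], [[0.21, 0.0, 0.01], [0.0, -0.2, 0.0], 0.15], [[0.22, 0.0, 0.01], [0.0, -0.2, 0.0], 0.15], [[0.22, 0.0, 0.01], [0.0, -0.2, 0.01], 0.15], [[0.22, 0.0, 0.01], [0.0, -0.2, 0.0], 0.15], [[0.21, 0.0, 0.01], [0.0, -0.2, 0.0], 0.15], [[0.22, 0.0, 0.01], [0.0, -0.2, 0.0], 0.15]]
[ 685.6 -125.8  195.7] rows 8
```

View pics/s3.png

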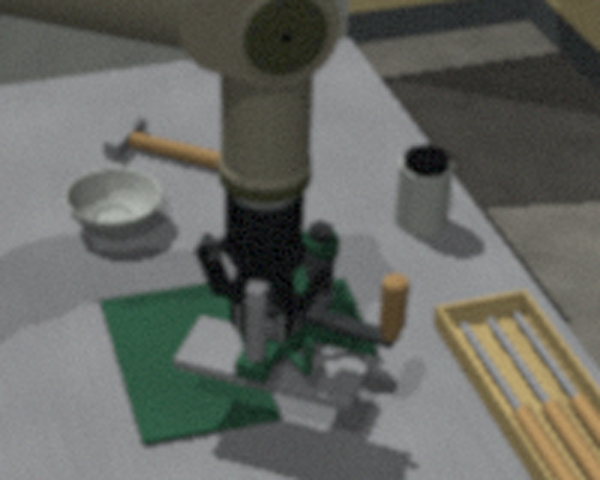

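Arm is following (about 0.95 rad); continuing.

Call:
{"api": "jog_arm", "payload": {"plan": [[[0.19,0,0.03],[0,-0.19,0],0.15],[[0.22,0,0.01],[0,-0.2,0],0.15],[[0.21,0,0.01],[0,-0.2,0],0.15],[[0.22,0,0.01],[0,-0.2,0],0.15],[[0.22,0,0.01],[0,-0.2,0.01],0.15],[[0.22,0,0.01],[0,-0.2,0],0.15],[[0.21,0,0.01],[0,-0.2,0],0.15],[[0.22,0,0.01],[0,-0.2,0],0.15]]}}

```text
time: 4.45
tcp_pos: [682.8, -125.2, 194.9]
tcp_rot: [-1.565, -0.147, 0.156]
ft_force: [-2.7, 0.1, 2.4]
grip_width: 0.424
```

Run:
```python
from h import *
s=robot.observe();print(s['ft_force'],s['grip_width'],s['q'].round(2))
im,W=cloud("side");save(im,'s4.png',(230,100,430,260),3)
im,W=cloud("top");save(im,'t4.png',(240,130,490,270),3)
```

```text
[-2.69393269  0.12603043  2.40660118] 0.42357758552965036 [ 0.5   0.64 -0.61  1.2   0.35  1.41  0.12]
```

View pics/s4.png

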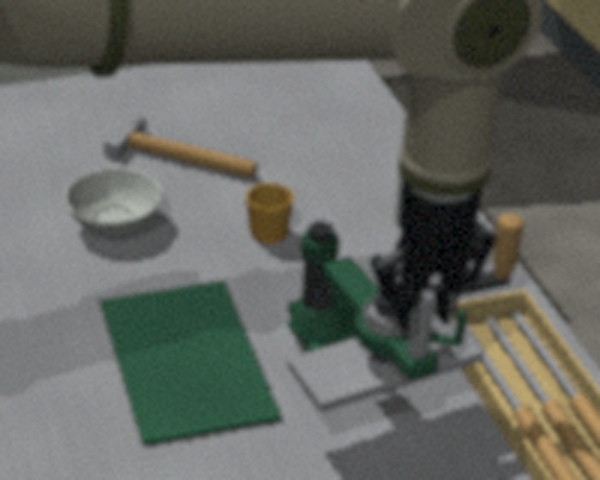

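View pics/t4.png

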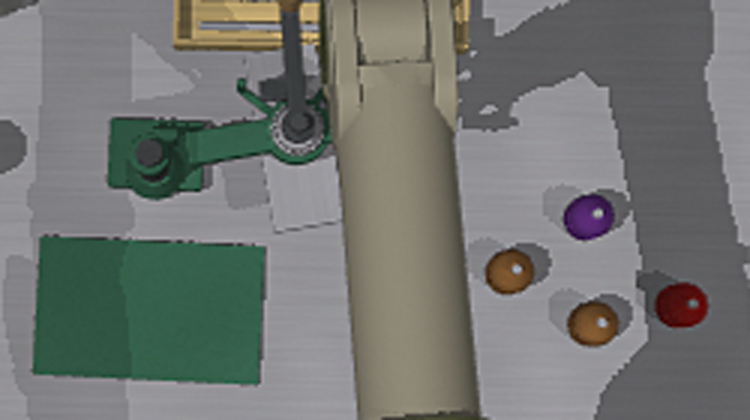

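The arm is clear of the bed, at about 1.75 rad. The top view shows the whole bed. Next I raise the gripper and refine the bed pose.

Call:
{"api": "jog_arm", "payload": {"plan": [[[0,-0.4,0],[0,0,0],-0.1],[[0,-0.4,0],[0,0,0],-0.1],[[0,-0.3,0],[0,0,0],-1],[[-0.3,0,-0.3],[0,0.2,0],-1],[[-0.3,0,-0.3],[0,0.2,0],-1],[[-0.3,0,-0.3],[0,0,0],-1],[[0,0,0],[0,0,0],-1]]}}

```text
time: 5.25
tcp_pos: [597.8, -228.7, 305.6]
tcp_rot: [-1.574, 0.021, -0.012]
ft_force: [1.0, 0.3, -0.8]
grip_width: 0.999
```

```bash
cat >> h.py <<'E'
def tops(W=None,im=None):
    if W is None: im,W=cloud("top")
    hsv=cv2.cvtColor(im,cv2.COLOR_RGB2HSV)
    m=((hsv[...,0]>=5)&(hsv[...,0]<22)&(hsv[...,1]>110)&(W[...,2]>15)&(W[...,2]<90)&(W[...,1]>-560)&(W[...,1]<260)&(W[...,0]>380)&(W[...,0]<660)).astype(np.uint8)
    n,lab,st,_=cv2.connectedComponentsWithStats(m)
    out=[]
    for i in range(1,n):
        if st[i,4]<40: continue
        w=W[(lab==i)]; lo,hi=np.nanpercentile(w,[2,98],axis=0)
        # steel tip: brightest small blob inside bounding box
        x,y,a,b=st[i,:4]; sub=im[y-2:y+b+2,x-2:x+a+2].astype(float); sat=sub.max(2)-sub.min(2)
        g=sub.min(2)*(sub.min(2)>90)
        tip=None
        if g.sum()>0:
            vv,uu=np.mgrid[0:g.shape[0],0:g.shape[1]]
            v0,u0=np.unravel_index(g.argmax(),g.shape); k=(abs(vv-v0)<3)&(abs(uu-u0)<3)
            tip=onplane("top",[((uu*g)[k].sum()/g[k].sum()+x-2,(vv*g)[k].sum()/g[k].sum()+y-2)],67)[0]
        out.append(((lo+hi)/2,st[i,4],tip)); print('top at',((lo+hi)/2).round(1),(hi-lo).round(),st[i,4],'tip',None if tip is None else tip.round(1))
    return out
E
python3 - <<'E'
from h import *
im,W=cloud("top");save(im,'t5.png')
tops(W,im)
hsv=cv2.cvtColor(im,cv2.COLOR_RGB2HSV)
m=((hsv[...,0]>50)&(hsv[...,0]<95)&(hsv[...,1]>90)).astype(np.uint8)
m[:203]=0;m[:,:235]=0;m[:,345:]=0
c=max(cv2.findContours(m,cv2.RETR_EXTERNAL,cv2.CHAIN_APPROX_NONE)[0],key=cv2.contourArea)
P=onplane("top",c[:,0,:],8)[:,:2].astype(np.float32)
print(cv2.minAreaRect(P),cv2.boxPoints(cv2.minAreaRect(P)))
M=cv2.moments(m,True);print(onplane("top",[(M['m10']/M['m00'],M['m01']/M['m00'])],8), M['m00'])
print(robot.observe()['tcp_pos'])
E
```

```text
top at [ 475.7 -412.3   46.2] [44. 43. 35.] 153 tip [ 501.8 -396.9   67. ]
top at [ 451.7 -217.    43.8] [44. 36. 46.] 140 tip [ 452.8 -223.1   67. ]
((482.61376953125, 92.857177734375), (257.6050720214844, 158.00563049316406), 88.38520050048828) [[400.0127   -33.667923]
 [557.95557  -38.1205  ]
 [565.21484  219.38228 ]
 [407.27197  223.83485 ]]
[[482.56388683  92.47363792   8.        ]] 3404.0
[ 599.47426854 -225.39779886  305.55916562]
```

View pics/t5.png

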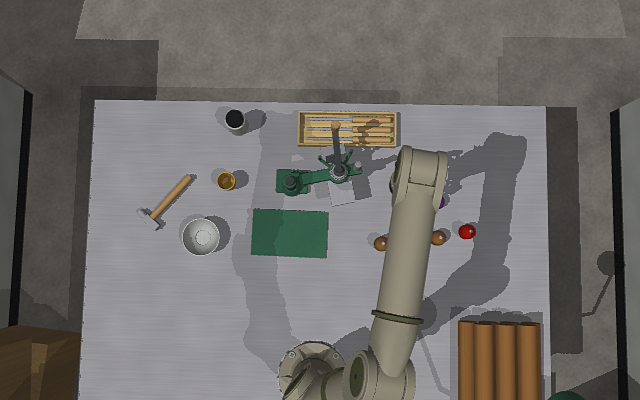

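Bed confirmed at (482.6, 92.7), with a fitted size of 258×158 mm and a yaw of −0.03.

Candidates in the first top image:
- Brown tops at (382,244), (410,220) and (437,238): these are the ones wanted.
- Purple look-alike at (436,202) and red look-alike at (467,231): these stay put. The close crop confirmed the colours.

Picking the (382,244) top first.

```bash
sed -i 's/^O=.*/O=np.array([482.6,92.7]);PY=-0.03;H=O+160*np.array([np.cos(PY),np.sin(PY)])/' h.py
python3 - <<'E'
from h import *
print(press(0,62),press(0,0),press(0,-62))
plan([(452.5,-222.5,160,PY),(452.5,-222.5,27,PY)],-1,step=38)
E
```

```text
[484.45972101 154.67210209] [482.6  92.7] [480.74027899  30.72789791]
[[[-0.24, 0.24, 0.0], [0.0, 0.0, -0.01], -1], [[-0.25, 0.24, 0.0], [0.0, 0.01, 0.0], -1], [[-0.24, 0.24, 0.0], [0.0, 0.0, 0.0], -1], [[-0.25, 0.25, 0.0], [0.0, 0.01, 0.0], -1], [[-0.24, 0.24, 0.0], [0.0, 0.0, 0.0], -1], [[-0.25, 0.25, 0.0], [0.0, 0.01, 0.0], -1], [[0.0, 0.33, 0.0], [0.0, 0.0, 0.0], -1], [[0.0, 0.33, 0.0], [0.0, 0.0, 0.0], -1]]
[[[0.0, 0.33, 0.0], [0.0, 0.0, 0.0], -1], [[0.0, 0.34, 0.0], [0.0, 0.0, 0.0], -1]]
[ 452.5 -222.5   26.6] rows 10
```

Call:
{"api": "jog_arm", "payload": {"plan": [[[-0.24,0.24,0],[0,0,-0.01],-1],[[-0.25,0.24,0],[0,0.01,0],-1],[[-0.24,0.24,0],[0,0,0],-1],[[-0.25,0.25,0],[0,0.01,0],-1],[[-0.24,0.24,0],[0,0,0],-1],[[-0.25,0.25,0],[0,0.01,0],-1],[[0,0,0],[0,0,0],-1]]}}

```text
time: 6.0
tcp_pos: [449.8, -217.9, 154.9]
tcp_rot: [-1.567, 0.026, -0.014]
ft_force: [0.3, -1.0, 0.5]
grip_width: 0.995
```

Run:
```python
from h import *
print(robot.observe()['tcp_pos'])
im,W=cloud("side");save(im,'s5.png',(230,200,450,390),3)
plan([(452.5,-222.5,60,PY),(452.5,-222.5,27,PY)],-1,step=30)
```

```text
[ 449.81528271 -217.86071687  154.89108311]
[[[0.0, 0.24, -0.01], [0.0, 0.0, -0.01], -1], [[0.0, 0.24, -0.01], [0.0, 0.01, 0.0], -1], [[0.0, 0.25, -0.01], [0.0, 0.0, 0.0], -1], [[0.0, 0.24, -0.01], [0.0, 0.0, 0.0], -1], [[0.0, 0.17, 0.0], [0.0, 0.0, 0.0], -1], [[0.0, 0.16, 0.0], [0.0, 0.0, 0.0], -1]]
[ 452.8 -222.    27.2] rows 6
```

View pics/s5.png

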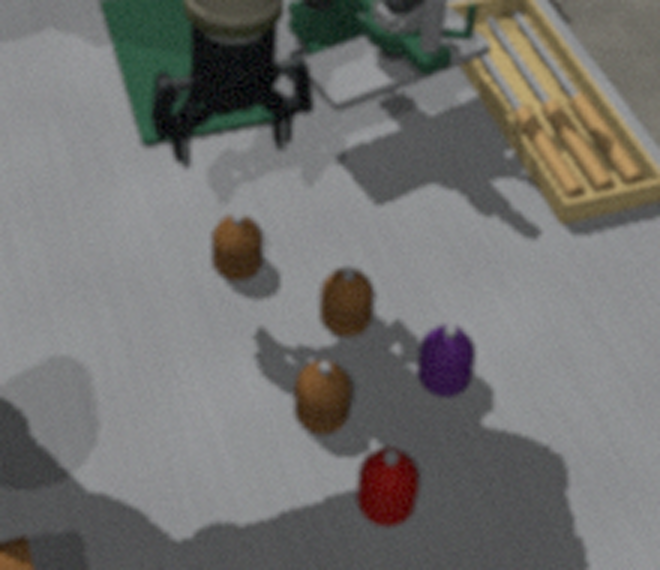

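Gripper at crop (230,120), straight above the first top (238,248). Going down to grasp.

Call:
{"api": "jog_arm", "payload": {"plan": [[[0.02,0.24,-0.02],[0,0,0],-1],[[0,0.24,-0.01],[0,0.01,0],-1],[[0,0.25,-0.01],[0,0,0],-1],[[0,0.24,0],[0,0,0],-1],[[0,0.17,0],[0,0,0],-1],[[0,0.16,0],[0,0,0],-1],[[0,0,0],[0,0,0],-1]]}}

```text
time: 6.75
tcp_pos: [457.5, -222.2, 27.7]
tcp_rot: [-1.568, 0.022, -0.021]
ft_force: [-0.4, -0.3, 0.3]
grip_width: 0.999
```

Call:
{"api": "jog_arm", "payload": {"plan": [[[0,0,0],[0,0,0],0.2],[[0,0,0],[0,0,0],0.6],[[0,0,0],[0,0,0],0.6],[[0,0,0],[0,0,0],0.6],[[0,0,0],[0,0,0],0.6],[[0,0,0],[0,0,0],0.6]], "force": 35}}

```text
time: 7.35
tcp_pos: [458.0, -223.5, 29.8]
tcp_rot: [-1.57, 0.02, -0.023]
ft_force: [-0.2, 1.4, 6.0]
grip_width: 0.575
```

Run:
```python
from h import *
print(robot.observe()['tcp_pos'])
t=press(0,62)
p,R=plan([(452.5,-222.5,150,None),(*t,150,PY),(*t,60,PY),(*t,36,PY)],0.6,step=40)
im,W=cloud("side");save(im,'s6.png',(230,200,450,390),3)
```

```text
[ 457.95384498 -223.48557924   29.81607772]
[[[-0.01, -0.3, 0.0], [0.0, 0.0, 0.0], 0.6], [[-0.01, -0.3, 0.0], [0.0, 0.0, 0.0], 0.6], [[-0.02, -0.3, 0.0], [0.0, 0.0, 0.0], 0.6], [[-0.01, -0.3, 0.01], [0.0, 0.0, 0.0], 0.6], [[0.02, 0.0, 0.38], [0.0, 0.0, 0.0], 0.6], [[0.02, 0.0, 0.38], [0.0, 0.0, 0.0], 0.6], [[0.02, 0.0, 0.38], [0.0, 0.0, 0.0], 0.6], [[0.02, 0.0, 0.38], [0.0, 0.0, 0.0], 0.6]]
[[[0.02, 0.0, 0.38], [0.0, 0.0, 0.0], 0.6], [[0.02, 0.0, 0.38], [0.0, 0.0, 0.0], 0.6], [[0.02, 0.0, 0.37], [0.0, 0.0, 0.0], 0.6], [[0.02, 0.0, 0.38], [0.0, 0.0, 0.0], 0.6], [[0.03, 0.0, 0.37], [0.0, 0.01, 0.0], 0.6], [[0.02, 0.0, 0.38], [0.0, 0.0, 0.0], 0.6], [[0.0, 0.3, 0.0], [0.0, 0.0, 0.0], 0.6], [[0.0, 0.3, 0.0], [0.0, 0.0, 0.0], 0.6]]
[[[0.0, 0.3, 0.0], [0.0, 0.0, 0.0], 0.6], [[0.0, 0.24, 0.0], [0.0, 0.0, 0.0], 0.6]]
[484.4 154.9  36. ] rows 18
```

View pics/s6.png

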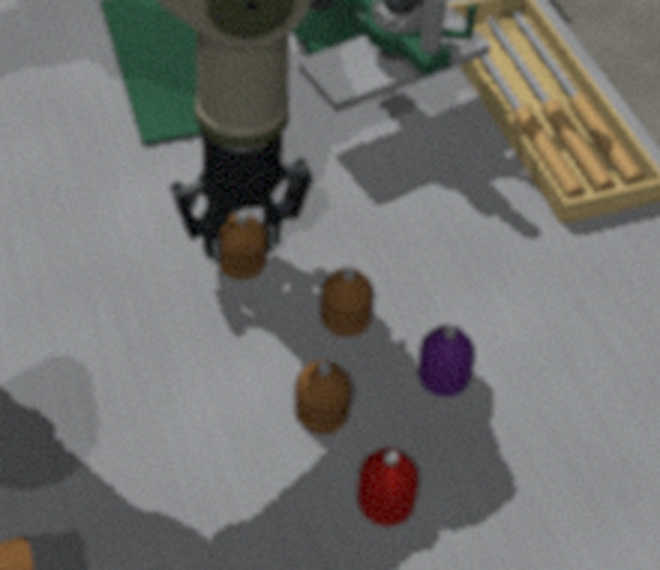

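Top is held (opening ≈49 mm) and upright in the picture. Lifting and carrying it to the bed.

Call:
{"api": "jog_arm", "payload": {"plan": [[[-0.01,-0.3,0],[0,0,0],0.6],[[-0.01,-0.3,0],[0,0,0],0.6],[[-0.02,-0.3,0],[0,0,0],0.6],[[-0.01,-0.3,0.01],[0,0,0],0.6],[[0.02,0,0.38],[0,0,0],0.6],[[0.02,0,0.38],[0,0,0],0.6],[[0.02,0,0.38],[0,0,0],0.6],[[0.02,0,0.38],[0,0,0],0.6]]}}

```text
time: 8.2
tcp_pos: [464.1, -69.2, 149.4]
tcp_rot: [-1.57, 0.021, -0.022]
ft_force: [1.3, -0.1, -0.8]
grip_width: 0.574
```

Call:
{"api": "jog_arm", "payload": {"plan": [[[0.02,0,0.38],[0,0,0],0.6],[[0.02,0,0.38],[0,0,0],0.6],[[0.02,0,0.37],[0,0,0],0.6],[[0.02,0,0.38],[0,0,0],0.6],[[0.03,0,0.37],[0,0.01,0],0.6],[[0.02,0,0.38],[0,0,0],0.6],[[0,0.3,0],[0,0,0],0.6],[[0,0.3,0],[0,0,0],0.6]]}}

```text
time: 9.0
tcp_pos: [484.0, 157.2, 89.6]
tcp_rot: [-1.568, 0.021, -0.026]
ft_force: [0.4, -1.4, -1.5]
grip_width: 0.574
```

Call:
{"api": "jog_arm", "payload": {"plan": [[[0,0,0],[0,0,0],0.6],[[0,0,0],[0,0,0],0.6]]}}

```text
time: 9.2
tcp_pos: [483.2, 155.1, 89.6]
tcp_rot: [-1.569, 0.026, -0.024]
ft_force: [0.2, 0.1, -0.6]
grip_width: 0.577
```

Run:
```python
from h import *
print(robot.observe()['tcp_pos'])
t=press(0,62)
plan([(*t,60,PY),(*t,39,PY)],0.6,step=20)
im,W=cloud("side");save(im,'s7.png',(230,130,410,270),4)
```

```text
[483.17258173 155.12000305  89.5751314 ]
[[[0.01, 0.15, 0.0], [0.0, 0.0, 0.0], 0.6], [[0.0, 0.15, 0.0], [0.0, 0.0, 0.0], 0.6], [[0.0, 0.1, 0.0], [0.0, 0.0, 0.0], 0.6], [[0.0, 0.11, 0.0], [0.0, 0.0, 0.0], 0.6]]
[484.1 155.2  38.6] rows 4
```

View pics/s7.png

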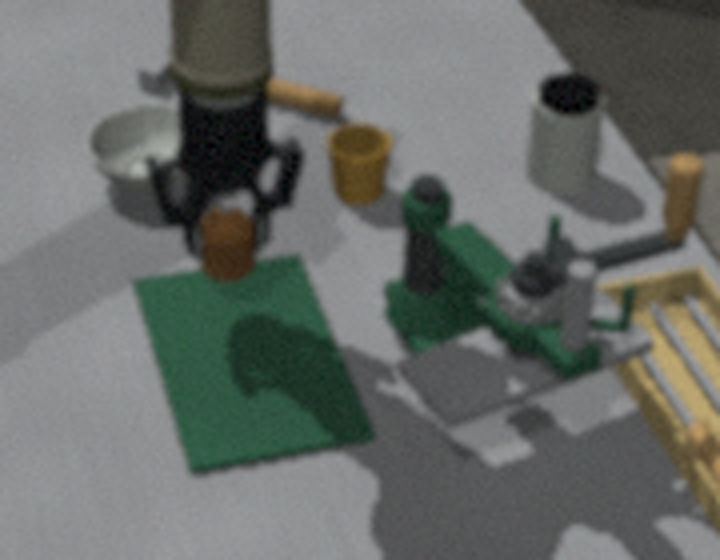

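Call:
{"api": "jog_arm", "payload": {"plan": [[[0.01,0.15,0],[0,0,0],0.6],[[0,0.15,0],[0,0,0],0.6],[[0,0.1,0],[0,0,0],0.6],[[0,0.1,0],[0,0,0],0.6],[[0,0,0],[0,0,0],0.6],[[0,0,0],[0,0,0],0.6]]}}

```text
time: 9.85
tcp_pos: [483.9, 155.3, 38.4]
tcp_rot: [-1.569, 0.026, -0.024]
ft_force: [0.1, -0.6, -1.5]
grip_width: 0.572
```

Call:
{"api": "jog_arm", "payload": {"plan": [[[0,0,0],[0,0,0],-0.25],[[0,0,0],[0,0,0],-0.4],[[0,0,0],[0,0,0],-0.7],[[0,0,0],[0,0,0],-1],[[0,0,0],[0,0,0],-1],[[0,-0.2,0],[0,0,0],-1],[[0,-0.35,0],[0,0,0],-1],[[0,-0.4,0],[0,0,0],-1]]}}

```text
time: 10.65
tcp_pos: [483.2, 154.8, 134.1]
tcp_rot: [-1.569, 0.027, -0.022]
ft_force: [1.2, -0.3, 0.6]
grip_width: 1.001
```

Run:
```python
from h import *
print(robot.observe()['tcp_pos'])
plan([(480,0,190,PY),(532.5,-317,170,PY)],-1,step=42)
im,W=cloud("side");save(im,'s8.png',(230,130,410,270),4)
```

```text
[483.23041036 154.79493941 134.09129806]
[[[0.0, -0.14, -0.39], [0.0, 0.0, -0.01], -1], [[0.01, -0.14, -0.39], [0.0, 0.0, 0.0], -1], [[0.0, -0.14, -0.38], [0.0, 0.0, 0.0], -1], [[0.01, -0.14, -0.39], [0.0, 0.0, 0.0], -1], [[0.08, 0.02, -0.39], [0.0, 0.0, 0.0], -1], [[0.08, 0.03, -0.39], [0.0, 0.0, 0.0], -1], [[0.08, 0.02, -0.39], [0.0, 0.0, 0.0], -1], [[0.08, 0.03, -0.4], [0.0, 0.0, 0.0], -1]]
[[[0.08, 0.02, -0.39], [0.0, 0.0, 0.0], -1], [[0.07, 0.03, -0.4], [0.0, 0.0, 0.0], -1], [[0.08, 0.02, -0.39], [0.0, 0.0, 0.0], -1], [[0.07, 0.03, -0.4], [0.0, 0.0, 0.0], -1]]
[ 532.4 -317.   169.5] rows 12
```

View pics/s8.png

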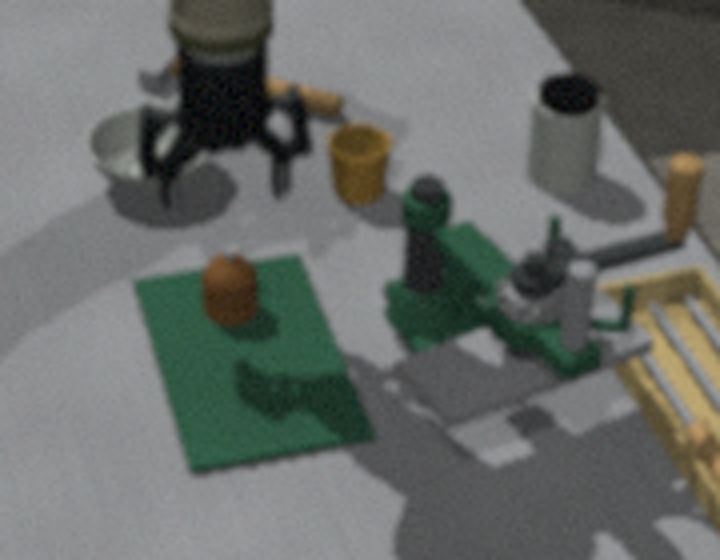

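First top stands upright on the bed (crop 230,290). Moving to the second.

Call:
{"api": "jog_arm", "payload": {"plan": [[[0,-0.14,-0.39],[0,0,-0.01],-1],[[0.01,-0.14,-0.39],[0,0,0],-1],[[0,-0.14,-0.38],[0,0,0],-1],[[0.01,-0.14,-0.39],[0,0,0],-1],[[0.08,0.02,-0.39],[0,0,0],-1],[[0.08,0.03,-0.39],[0,0,0],-1],[[0.08,0.02,-0.39],[0,0,0],-1],[[0.08,0.03,-0.4],[0,0,0],-1]]}}

```text
time: 11.5
tcp_pos: [508.2, -159.6, 179.6]
tcp_rot: [-1.57, 0.021, -0.029]
ft_force: [1.5, -0.4, -0.2]
grip_width: 1.003
```

Call:
{"api": "jog_arm", "payload": {"plan": [[[0.08,0.02,-0.39],[0,0,0],-1],[[0.07,0.03,-0.4],[0,0,0],-1],[[0.08,0.02,-0.39],[0,0,0],-1],[[0.07,0.03,-0.4],[0,0,0],-1],[[0,0,0],[0,0,0],-1],[[0,0,0],[0,0,0],-1]]}}

```text
time: 12.1
tcp_pos: [532.6, -317.8, 168.5]
tcp_rot: [-1.568, 0.024, -0.03]
ft_force: [-0.1, 1.1, 0.3]
grip_width: 1.0
```

```bash
cat >> h.py <<'E'
def sidetops():
    im,W=cloud("side")
    hsv=cv2.cvtColor(im,cv2.COLOR_RGB2HSV)
    m=((hsv[...,0]>=5)&(hsv[...,0]<22)&(hsv[...,1]>110)&(W[...,2]>8)&(W[...,2]<90)&(W[...,1]>-560)&(W[...,1]<260)&(W[...,0]>380)&(W[...,0]<640)).astype(np.uint8)
    n,lab,st,_=cv2.connectedComponentsWithStats(m)
    for i in range(1,n):
        if st[i,4]<60: continue
        w=W[(lab==i)]; w=w[(w[:,2]<40)]
        if len(w)<30: continue
        A=np.c_[2*w[:,:2],np.ones(len(w))]; # known-radius fit
        from scipy.optimize import least_squares
        c0=w[:,:2].mean(0)+[5,15]
        r=least_squares(lambda c:np.hypot(*(w[:,:2]-c).T)-25,c0,loss='soft_l1',f_scale=2)
        print('side top',r.x.round(1),'px',st[i,:2],len(w),'res',np.sqrt(np.mean(r.fun**2)).round(1))
    return im
E
python3 - <<'E'
from h import *
print(robot.observe()['tcp_pos'])
im=sidetops();save(im,'s9.png',(230,130,430,390),2.3)
tops()
E
```

```text
[ 532.63426874 -317.82865733  168.51111611]
side top [485.9 155.1] px [281 195] 75 res 2.5
side top [ 535.5 -319.1] px [338 291] 107 res 1.8
side top [ 477.7 -413.6] px [329 322] 109 res 1.3
top at [ 531.4 -311.8   40.3] [44. 36. 45.] 133 tip [ 533.9 -318.1   67. ]
top at [481.2 154.6  58.1] [44. 47. 30.] 160 tip [483.2 156.3  67. ]
```

View pics/s9.png

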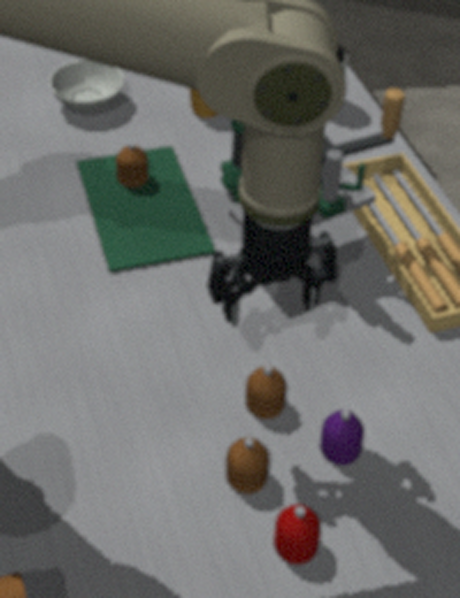

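All three agree from both cameras; second is at (533,−318). Descending.

Call:
{"api": "jog_arm", "payload": {"plan": [[[0.01,0.3,0],[0,0,0],-1],[[0,0.3,0],[0,0,0],-1],[[0,0.3,0],[0,0,0],-1],[[0,0.3,0],[0,0,0],-1],[[0,0.21,0],[0,0,0],-1],[[0,0,0],[0,0,0],-1],[[0,0,0],[0,0,0],0.2],[[0,0,0],[0,0,0],0.6]]}}

```text
time: 13.0
tcp_pos: [536.1, -316.5, 30.4]
tcp_rot: [-1.57, 0.019, -0.03]
ft_force: [0.2, 0.6, 0.1]
grip_width: 0.689
```

Call:
{"api": "jog_arm", "payload": {"plan": [[[0,0,0],[0,0,0],0.6],[[0,0,0],[0,0,0],0.6],[[0,0,0],[0,0,0],0.6],[[0,0,0],[0,0,0],0.6]]}}

```text
time: 13.4
tcp_pos: [536.0, -316.9, 30.6]
tcp_rot: [-1.571, 0.019, -0.031]
ft_force: [-0.4, 0.6, 6.8]
grip_width: 0.571
```

Run:
```python
from h import *
p,R=pose(robot.observe());print(p)
t=press(0,0)
plan([(*p[:2],160,None),(505,-140,165,PY),(*t,160,PY),(*t,90,PY)],0.6,step=42)
```

```text
[ 536.04004209 -316.93404325   30.5967278 ]
[[[0.0, -0.32, 0.0], [0.0, 0.0, 0.0], 0.6], [[0.0, -0.32, 0.0], [0.0, 0.0, 0.0], 0.6], [[0.0, -0.33, 0.0], [0.0, 0.0, 0.0], 0.6], [[0.01, -0.32, 0.0], [0.0, 0.0, 0.0], 0.6], [[-0.07, -0.01, 0.35], [0.0, 0.0, 0.02], 0.6], [[-0.07, -0.01, 0.35], [0.0, 0.0, 0.0], 0.6], [[-0.08, -0.01, 0.35], [0.0, 0.0, 0.0], 0.6], [[-0.07, -0.01, 0.35], [0.0, 0.0, 0.0], 0.6]]
[[[-0.08, -0.01, 0.36], [0.0, 0.0, 0.0], 0.6], [[-0.05, 0.01, 0.39], [0.0, 0.0, 0.0], 0.6], [[-0.05, 0.01, 0.39], [0.0, 0.0, 0.0], 0.6], [[-0.05, 0.01, 0.38], [0.0, 0.0, 0.0], 0.6], [[-0.05, 0.01, 0.39], [0.0, 0.0, 0.0], 0.6], [[-0.05, 0.0, 0.38], [0.0, 0.0, 0.0], 0.6], [[-0.04, 0.01, 0.39], [0.0, 0.0, 0.0], 0.6], [[0.0, 0.35, 0.0], [0.0, 0.0, 0.0], 0.6]]
[[[0.0, 0.35, 0.0], [0.0, 0.0, 0.0], 0.6]]
[482.9  93.   89.8] rows 17
```

Call:
{"api": "jog_arm", "payload": {"plan": [[[0,-0.32,0],[0,0,0],0.6],[[0,-0.32,0],[0,0,0],0.6],[[0,-0.33,0],[0,0,0],0.6],[[0.01,-0.32,0],[0,0,0],0.6],[[-0.07,-0.01,0.35],[0,0,0.02],0.6],[[-0.07,-0.01,0.35],[0,0,0],0.6],[[-0.08,-0.01,0.35],[0,0,0],0.6],[[-0.07,-0.01,0.35],[0,0,0],0.6]]}}

```text
time: 14.2
tcp_pos: [510.4, -174.7, 162.6]
tcp_rot: [-1.57, 0.029, -0.022]
ft_force: [0.1, 0.4, -0.4]
grip_width: 0.572
```

Call:
{"api": "jog_arm", "payload": {"plan": [[[-0.08,-0.01,0.36],[0,0,0],0.6],[[-0.05,0.01,0.39],[0,0,0],0.6],[[-0.05,0.01,0.39],[0,0,0],0.6],[[-0.05,0.01,0.38],[0,0,0],0.6],[[-0.05,0.01,0.39],[0,0,0],0.6],[[-0.05,0,0.38],[0,0,0],0.6],[[-0.04,0.01,0.39],[0,0,0],0.6],[[0,0,0],[0,0,0],0.6]]}}

```text
time: 15.0
tcp_pos: [481.2, 99.6, 159.7]
tcp_rot: [-1.567, 0.021, -0.015]
ft_force: [0.2, -0.7, -0.2]
grip_width: 0.575
```

Call:
{"api": "jog_arm", "payload": {"plan": [[[0,0.35,0],[0,0,0],0.6],[[0,0.3,0],[0,0,0],0.6],[[0,0,0],[0,0,0],0.6],[[0,0,0],[0,0,0],0.6]]}}

```text
time: 15.4
tcp_pos: [481.9, 93.1, 94.2]
tcp_rot: [-1.569, 0.029, -0.021]
ft_force: [0.7, 0.0, 1.5]
grip_width: 0.572
```

Run:
```python
from h import *
print(robot.observe()['tcp_pos'])
t=press(0,0)
plan([(*t,60,PY),(*t,39.5,PY)],0.6,step=20)
im=sidetops();save(im,'s10.png',(230,130,410,270),4)
```

```text
[481.91203534  93.05885507  94.15955223]
[[[0.0, 0.17, 0.0], [0.0, 0.0, -0.01], 0.6], [[0.01, 0.17, 0.0], [0.0, 0.0, 0.0], 0.6], [[0.0, 0.1, 0.0], [0.0, 0.0, 0.0], 0.6], [[0.0, 0.11, 0.0], [0.0, 0.0, 0.0], 0.6]]
[482.8  93.1  39.2] rows 4
side top [ 478.  -413.7] px [329 321] 115 res 1.2
```

View pics/s10.png

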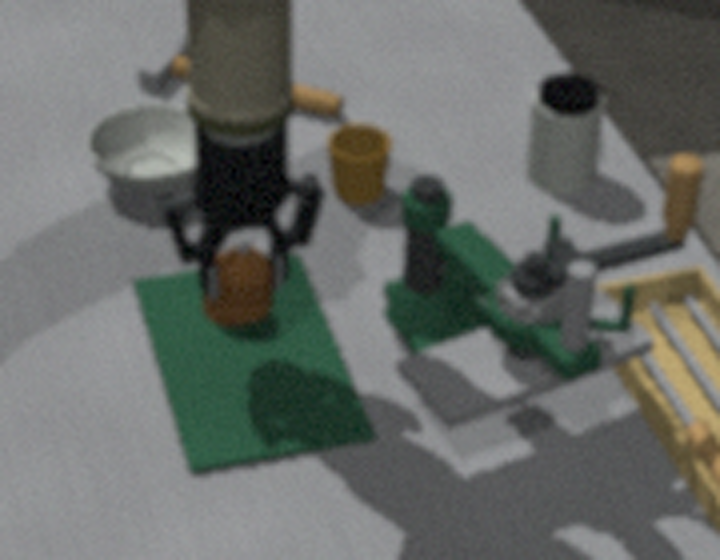

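The held top (crop 240,285) is upright over the bed centre; lowering and releasing.

Call:
{"api": "jog_arm", "payload": {"plan": [[[0,0.17,0],[0,0,-0.01],0.6],[[0.01,0.17,0],[0,0,0],0.6],[[0,0.1,0],[0,0,0],0.6],[[0,0.1,0],[0,0,0],0.6],[[0,0,0],[0,0,0],0.6],[[0,0,0],[0,0,0],0.6]]}}

```text
time: 16.05
tcp_pos: [483.1, 93.3, 39.9]
tcp_rot: [-1.569, 0.025, -0.025]
ft_force: [0.6, 0.7, -0.5]
grip_width: 0.578
```

Call:
{"api": "jog_arm", "payload": {"plan": [[[0,0,0],[0,0,0],-0.25],[[0,0,0],[0,0,0],-0.4],[[0,0,0],[0,0,0],-0.7],[[0,0,0],[0,0,0],-1],[[0,0,0],[0,0,0],-1],[[0,-0.2,0],[0,0,0],-1],[[0,-0.35,0],[0,0,0],-1],[[0,-0.4,0],[0,0,0],-1]]}}

```text
time: 16.85
tcp_pos: [481.7, 93.0, 134.6]
tcp_rot: [-1.569, 0.027, -0.022]
ft_force: [1.4, 0.2, 0.1]
grip_width: 1.0
```

Run:
```python
from h import *
print(robot.observe()['tcp_pos'])
plan([(475,0,180,PY),(476.5,-412,170,PY)],-1,step=42)
im=sidetops();save(im,'s11.png',(230,130,430,390),2.3)
```

```text
[481.72151427  92.95906509 134.55583608]
[[[-0.01, -0.15, -0.31], [0.0, 0.0, -0.01], -1], [[-0.01, -0.15, -0.31], [0.0, 0.0, 0.0], -1], [[-0.02, -0.16, -0.31], [0.0, 0.0, 0.0], -1], [[0.01, 0.01, -0.41], [0.0, 0.0, 0.0], -1], [[0.02, 0.01, -0.41], [0.0, 0.0, 0.0], -1], [[0.01, 0.01, -0.41], [0.0, 0.0, 0.0], -1], [[0.02, 0.01, -0.41], [0.0, 0.0, 0.0], -1], [[0.01, 0.01, -0.41], [0.0, 0.0, 0.0], -1]]
[[[0.02, 0.01, -0.41], [0.0, 0.0, 0.0], -1], [[0.01, 0.01, -0.41], [0.0, 0.0, 0.0], -1], [[0.02, 0.01, -0.42], [0.0, 0.0, 0.0], -1], [[0.01, 0.01, -0.41], [0.0, 0.0, 0.0], -1], [[0.02, 0.01, -0.42], [0.0, 0.0, 0.0], -1]]
[ 476.8 -412.2  169.6] rows 13
side top [481.7  93.5] px [281 195] 99 res 13.4
side top [ 477.8 -413.6] px [329 321] 117 res 1.5
```

View pics/s11.png

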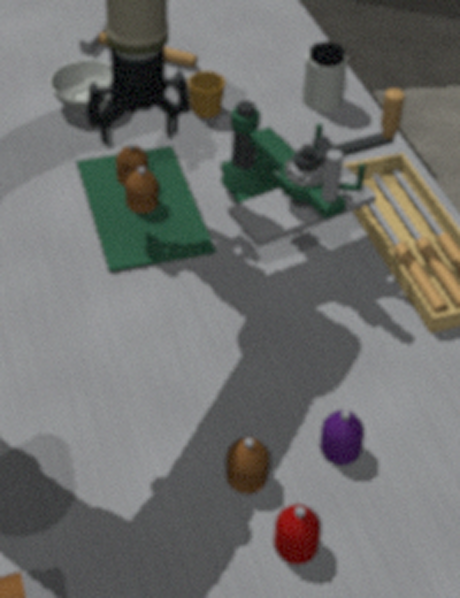

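Two tops stand on the bed. The third is at crop (248,465), world (477,−413), with the red and purple look-alikes beside it.

Call:
{"api": "jog_arm", "payload": {"plan": [[[-0.01,-0.15,-0.31],[0,0,-0.01],-1],[[-0.01,-0.15,-0.31],[0,0,0],-1],[[-0.02,-0.16,-0.31],[0,0,0],-1],[[0.01,0.01,-0.41],[0,0,0],-1],[[0.02,0.01,-0.41],[0,0,0],-1],[[0.01,0.01,-0.41],[0,0,0],-1],[[0.02,0.01,-0.41],[0,0,0],-1],[[0.01,0.01,-0.41],[0,0,0],-1]]}}

```text
time: 17.7
tcp_pos: [475.9, -206.7, 174.8]
tcp_rot: [-1.57, 0.021, -0.029]
ft_force: [-0.0, 0.3, 0.3]
grip_width: 1.004
```

Call:
{"api": "jog_arm", "payload": {"plan": [[[0.02,0.01,-0.41],[0,0,0],-1],[[0.01,0.01,-0.41],[0,0,0],-1],[[0.02,0.01,-0.42],[0,0,0],-1],[[0.01,0.01,-0.41],[0,0,0],-1],[[0.02,0.01,-0.42],[0,0,0],-1],[[0,0,0],[0,0,0],-1],[[0,0,0],[0,0,0],-1]]}}

```text
time: 18.4
tcp_pos: [476.9, -413.1, 168.6]
tcp_rot: [-1.568, 0.024, -0.03]
ft_force: [0.8, -0.0, 0.7]
grip_width: 0.999
```

Run:
```python
from h import *
print(robot.observe()['tcp_pos'])
im=sidetops();save(im,'s12.png',(230,130,430,390),2.3)
plan([(477,-412.5,60,PY),(477,-412.5,28,PY)],-1,step=30)
```

```text
[ 476.93751213 -413.07611411  168.60397353]
side top [481.4  94. ] px [281 195] 94 res 12.9
side top [ 478.3 -413.8] px [329 322] 110 res 1.3
[[[0.0, 0.27, 0.0], [-0.01, 0.0, 0.01], -1], [[0.0, 0.27, 0.0], [0.0, 0.0, 0.0], -1], [[0.0, 0.28, 0.0], [0.0, 0.0, 0.0], -1], [[-0.01, 0.27, -0.01], [0.0, 0.0, 0.0], -1], [[0.0, 0.16, 0.0], [0.0, 0.0, 0.0], -1], [[0.0, 0.16, 0.0], [0.0, 0.0, 0.0], -1]]
[ 476.7 -412.6   28. ] rows 6
```

View pics/s12.png

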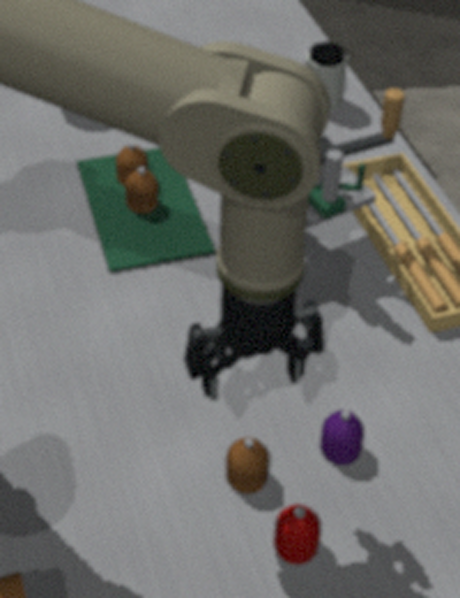

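Call:
{"api": "jog_arm", "payload": {"plan": [[[0,0.27,0],[-0.01,0,0.01],-1],[[0,0.27,0],[0,0,0],-1],[[0,0.28,0],[0,0,0],-1],[[0,0.27,0],[0,0,0],-1],[[0,0.16,0],[0,0,0],-1],[[0,0.16,0],[0,0,0],-1],[[0,0,0],[0,0,0],-1],[[0,0,0],[0,0,0],0.2]]}}

```text
time: 19.25
tcp_pos: [478.2, -412.4, 29.3]
tcp_rot: [-1.574, 0.025, -0.025]
ft_force: [0.4, -0.2, 0.2]
grip_width: 0.859
```

Call:
{"api": "jog_arm", "payload": {"plan": [[[0,0,0],[0,0,0],0.6],[[0,0,0],[0,0,0],0.6],[[0,0,0],[0,0,0],0.6],[[0,0,0],[0,0,0],0.6],[[0,0,0],[0,0,0],0.6]]}}

```text
time: 19.75
tcp_pos: [478.4, -413.1, 30.2]
tcp_rot: [-1.576, 0.024, -0.026]
ft_force: [-0.5, 0.3, 6.5]
grip_width: 0.576
```

Run:
```python
from h import *
p,R=pose(robot.observe());print(p)
t=press(0,-62)
plan([(*p[:2],160,None),(*t,160,PY)],0.6,step=42)
```

```text
[ 478.44963863 -413.12939758   30.23567797]
[[[0.0, -0.32, 0.0], [0.0, 0.0, 0.0], 0.6], [[0.0, -0.33, 0.0], [0.0, 0.0, 0.0], 0.6], [[0.0, -0.32, 0.0], [0.0, 0.0, 0.0], 0.6], [[0.0, -0.33, -0.01], [0.0, 0.0, 0.0], 0.6], [[-0.01, 0.0, 0.4], [0.01, 0.0, 0.0], 0.6], [[-0.01, 0.0, 0.4], [0.0, 0.0, 0.0], 0.6], [[-0.01, 0.0, 0.4], [0.0, 0.0, 0.0], 0.6], [[-0.01, 0.0, 0.41], [0.0, 0.0, 0.0], 0.6]]
[[[-0.01, 0.0, 0.4], [0.0, 0.0, 0.0], 0.6], [[-0.01, 0.0, 0.41], [0.0, 0.0, 0.0], 0.6], [[-0.01, 0.0, 0.4], [0.0, 0.0, 0.0], 0.6], [[-0.01, 0.0, 0.41], [0.0, 0.0, 0.0], 0.6], [[-0.01, 0.0, 0.4], [0.0, 0.0, 0.0], 0.6], [[-0.01, 0.0, 0.41], [0.0, 0.0, 0.0], 0.6], [[-0.02, 0.0, 0.4], [0.0, 0.0, 0.0], 0.6]]
[480.5  30.7 160. ] rows 15
```

Call:
{"api": "jog_arm", "payload": {"plan": [[[0,-0.32,0],[0,0,0],0.6],[[0,-0.33,0],[0,0,0],0.6],[[0,-0.32,0],[0,0,0],0.6],[[0,-0.33,-0.01],[0,0,0],0.6],[[-0.01,0,0.4],[0.01,0,0],0.6],[[-0.01,0,0.4],[0,0,0],0.6],[[-0.01,0,0.4],[0,0,0],0.6],[[-0.01,0,0.41],[0,0,0],0.6]]}}

```text
time: 20.55
tcp_pos: [478.6, -250.6, 159.0]
tcp_rot: [-1.57, 0.025, -0.026]
ft_force: [1.4, 0.2, 0.3]
grip_width: 0.573
```

Call:
{"api": "jog_arm", "payload": {"plan": [[[-0.01,0,0.4],[0,0,0],0.6],[[-0.01,0,0.41],[0,0,0],0.6],[[-0.01,0,0.4],[0,0,0],0.6],[[-0.01,0,0.41],[0,0,0],0.6],[[-0.01,0,0.4],[0,0,0],0.6],[[-0.01,0,0.41],[0,0,0],0.6],[[-0.02,0,0.4],[0,0,0],0.6],[[0,0,0],[0,0,0],0.6]]}}

```text
time: 21.35
tcp_pos: [479.3, 37.8, 160.1]
tcp_rot: [-1.567, 0.017, -0.019]
ft_force: [-0.0, -1.0, -0.4]
grip_width: 0.574
```

Call:
{"api": "jog_arm", "payload": {"plan": [[[0,0.35,0],[0,0,0],0.6],[[0,0.3,0],[0,0,0],0.6],[[0,0,0],[0,0,0],0.6],[[0,0,0],[0,0,0],0.6]]}}

```text
time: 21.75
tcp_pos: [479.7, 31.1, 94.7]
tcp_rot: [-1.569, 0.026, -0.024]
ft_force: [-0.2, -0.5, -0.2]
grip_width: 0.568
```

Run:
```python
from h import *
print(robot.observe()['tcp_pos'])
t=press(0,-62)
plan([(*t,60,PY),(*t,39.3,PY)],0.6,step=20)
im=sidetops();save(im,'s13.png',(230,130,410,270),4)
```

```text
[479.72476441  31.11526589  94.65142172]
[[[0.01, 0.17, 0.0], [0.0, 0.0, 0.0], 0.6], [[0.0, 0.18, 0.0], [0.0, 0.0, 0.0], 0.6], [[0.0, 0.1, 0.0], [0.0, 0.0, 0.0], 0.6], [[0.0, 0.1, 0.0], [0.0, 0.0, 0.0], 0.6]]
[480.7  31.2  39.7] rows 4
```

View pics/s13.png

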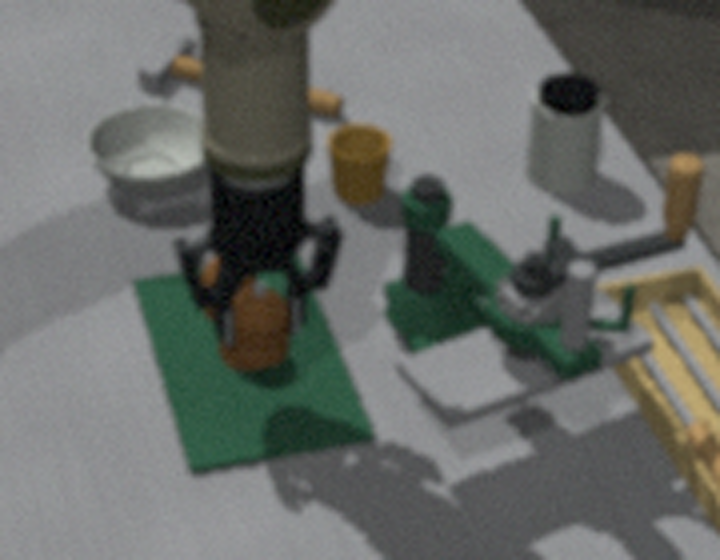

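Call:
{"api": "jog_arm", "payload": {"plan": [[[0.01,0.17,0],[0,0,0],0.6],[[0,0.18,0],[0,0,0],0.6],[[0,0.1,0],[0,0,0],0.6],[[0,0.1,0],[0,0,0],0.6],[[0,0,0],[0,0,0],0.6],[[0,0,0],[0,0,0],0.6]]}}

```text
time: 22.4
tcp_pos: [481.2, 31.4, 39.7]
tcp_rot: [-1.569, 0.025, -0.025]
ft_force: [-0.1, 0.8, -1.1]
grip_width: 0.57
```

Call:
{"api": "jog_arm", "payload": {"plan": [[[0,0,0],[0,0,0],-0.25],[[0,0,0],[0,0,0],-0.4],[[0,0,0],[0,0,0],-0.7],[[0,0,0],[0,0,0],-1],[[0,0,0],[0,0,0],-1],[[0,-0.2,0],[0,0,0],-1],[[0,-0.35,0],[0,0,0],-1],[[0,-0.4,0],[0,0,0],-1]]}}

```text
time: 23.2
tcp_pos: [479.8, 31.2, 134.3]
tcp_rot: [-1.568, 0.027, -0.022]
ft_force: [0.6, 0.2, 0.8]
grip_width: 1.0
```

Call:
{"api": "jog_arm", "payload": {"plan": [[[0,-0.4,0],[0,0,0],-1],[[0,-0.4,0],[0,0,0],-1],[[0,-0.3,-0.3],[0,0,0],-1],[[0,0,-0.45],[0,0,0],-1],[[0,0,-0.45],[0,0,0],-1],[[0,0,-0.45],[0,0,0],-1],[[0,0,0],[0,0,0],-1]]}}

```text
time: 23.9
tcp_pos: [474.2, -141.5, 243.3]
tcp_rot: [-1.571, 0.035, -0.032]
ft_force: [0.9, 0.6, -0.3]
grip_width: 1.004
```

Run:
```python
from h import *
print(robot.observe()['tcp_pos'])
im=sidetops();save(im,'s14.png',(230,130,410,270),4)
im,W=cloud("top");save(im,'t14.png',(230,110,430,270),4)
tops(W,im)
k=(W[...,2]>200)&(W[...,2]<228)&(W[...,0]>600)&(W[...,1]<-80)
v,u=np.nonzero(k);print(np.nanmedian(W[k],axis=0) if k.any() else None,u.mean() if k.any() else 0,v.mean() if k.any() else 0)
```

```text
[ 474.21694348 -141.54498817  243.26726894]
side top [476.1  38.5] px [281 198] 128 res 36.9
top at [481.1 154.4  58.1] [44. 46. 28.] 161 tip [483.2 156.3  67. ]
top at [480.8  92.1  56.6] [45. 44. 31.] 159 tip [482.6  92.2  67. ]
top at [480.1  31.6  58.6] [44. 44. 29.] 156 tip [480.6  31.9  67. ]
[ 687.55368023 -124.86823373  220.79827372] 357.7906976744186 164.48837209302326
```

View pics/s14.png

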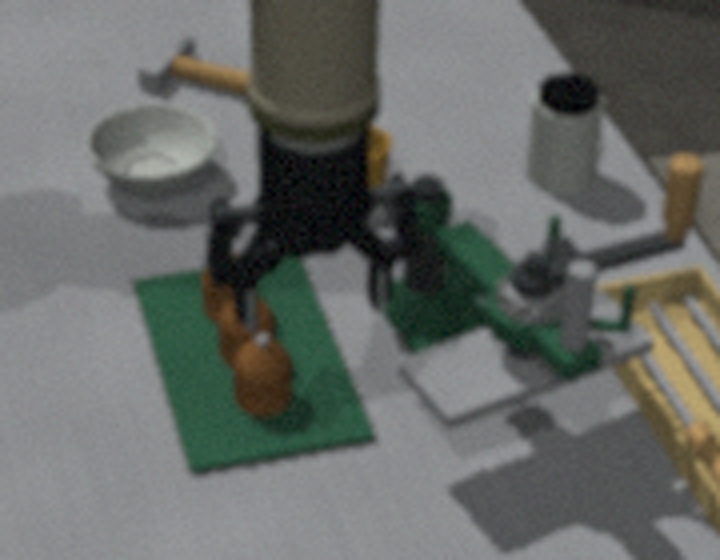

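View pics/t14.png

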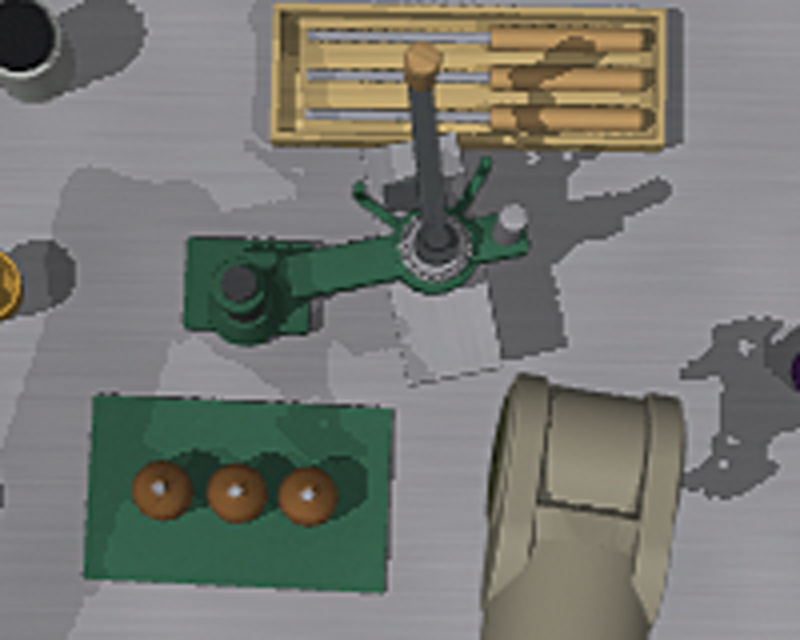

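All three tops stand upright, at press y ≈ +62, 0 and −62. Tips in the crop are at (162,488), (235,492) and (307,495). The post is at crop (512,222), giving world (687,−125) and boom ≈1.81. Now over to the post.

Run:
```python
from h import *
print(postxy(1.81))
plan([(560,-135,300,0.1),(687.5,-125,300,0.22)],-0.1,step=38)
```

```text
[ 687.80246375 -125.34614032]
[[[0.28, -0.19, 0.01], [0.0, -0.09, 0.0], -0.1], [[0.28, -0.19, 0.0], [0.0, -0.09, 0.0], -0.1], [[0.29, -0.18, -0.02], [0.0, -0.09, 0.0], -0.1], [[0.32, 0.0, -0.01], [0.0, -0.06, 0.0], -0.1], [[0.32, 0.0, -0.01], [0.0, -0.06, 0.0], -0.1], [[0.32, 0.0, -0.03], [0.0, -0.06, 0.0], -0.1], [[0.31, -0.01, -0.03], [0.0, -0.06, 0.0], -0.1]]
[ 687.3 -124.9  300.4] rows 7
```

Call:
{"api": "jog_arm", "payload": {"plan": [[[0.28,-0.19,0.01],[0,-0.09,0],-0.1],[[0.28,-0.19,0],[0,-0.09,0],-0.1],[[0.29,-0.18,-0.02],[0,-0.09,0],-0.1],[[0.32,0,-0.01],[0,-0.06,0],-0.1],[[0.32,0,-0.01],[0,-0.06,0],-0.1],[[0.32,0,-0.03],[0,-0.06,0],-0.1],[[0.31,-0.01,-0.03],[0,-0.06,0],-0.1],[[0,0,0],[0,0,0],-0.1]]}}

```text
time: 24.8
tcp_pos: [689.8, -119.4, 297.9]
tcp_rot: [-1.558, -0.177, 0.181]
ft_force: [-0.2, 0.8, -0.9]
grip_width: 0.55
```

Run:
```python
from h import *
print(robot.observe()['tcp_pos'],robot.observe()['grip_width'])
plan([(687.5,-125,196,0.21)],-0.1,step=35)
im,W=cloud("side");save(im,'s15.png',(230,100,430,260),4)
```

```text
[ 689.84340006 -119.35906387  297.87644029] 0.5504682842353363
[[[-0.01, 0.34, -0.02], [-0.01, 0.01, 0.0], -0.1], [[-0.01, 0.34, -0.02], [0.0, 0.01, 0.0], -0.1], [[-0.01, 0.34, -0.01], [0.0, 0.02, 0.0], -0.1]]
[ 687.8 -124.7  195.9] rows 3
```

View pics/s15.png

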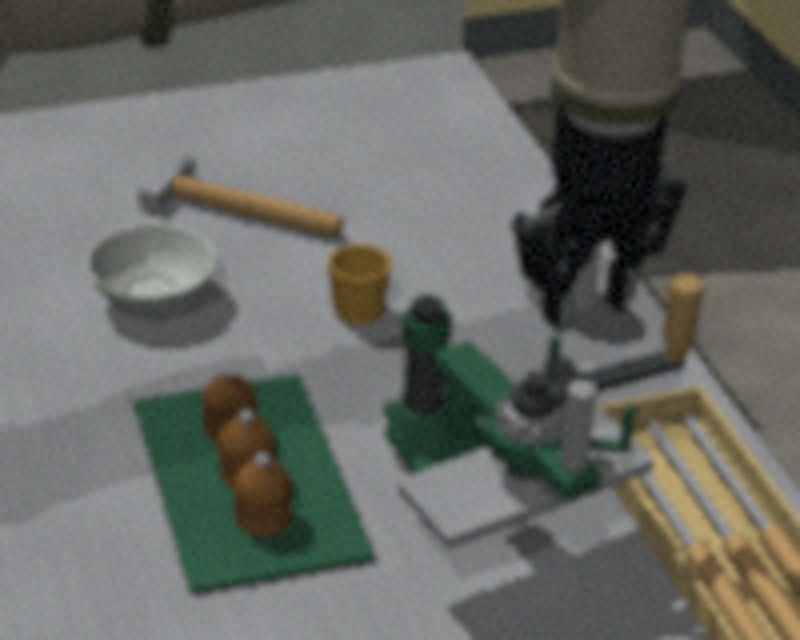

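Call:
{"api": "jog_arm", "payload": {"plan": [[[-0.03,0,-0.05],[0,0.04,0],-0.1],[[0,0.34,0],[0,0,0],-0.1],[[0,0.34,0],[0,0,0],-0.1],[[0,0.34,0],[0,0,0],-0.1],[[0,0,0],[0,0,0],0.15],[[0,0,0],[0,0,0],0.15],[[0,0,0],[0,0,0],0.15]]}}

```text
time: 25.55
tcp_pos: [686.4, -128.7, 202.1]
tcp_rot: [-1.564, -0.162, 0.156]
ft_force: [0.1, 0.3, 1.0]
grip_width: 0.426
```

Run:
```python
from h import *
s=robot.observe();print(s['tcp_pos'],s['ft_force'],s['q'].round(2))
im=sidetops();save(im,'s16.png',(230,100,430,260),4)
plan([(*postxy(t),196,max(t-np.pi/2+PY,-1.45)) for t in np.arange(1.7,.05,-.1)],0.15)
```

```text
[ 686.41020711 -128.69818428  202.08160926] [0.0935665  0.26269962 0.96425058] [ 0.52  0.65 -0.66  1.18  0.38  1.43  0.12]
side top [476.7  38.3] px [281 195] 123 res 37.8
[[[-0.22, 0.06, 0.04], [0.0, 0.21, 0.01], 0.15], [[-0.22, 0.0, 0.01], [0.0, 0.2, 0.0], 0.15], [[-0.22, 0.0, 0.01], [0.0, 0.2, 0.0], 0.15], [[-0.21, 0.0, 0.01], [0.0, 0.2, 0.0], 0.15], [[-0.22, 0.0, 0.01], [0.0, 0.2, 0.0], 0.15], [[-0.22, 0.0, 0.01], [0.0, 0.2, 0.0], 0.15], [[-0.22, 0.0, 0.01], [0.0, 0.2, 0.0], 0.15], [[-0.22, 0.0, 0.01], [0.0, 0.2, 0.0], 0.15]]
[[[-0.21, 0.0, 0.02], [0.0, 0.2, 0.0], 0.15], [[-0.22, 0.0, 0.01], [0.0, 0.2, 0.0], 0.15], [[-0.22, 0.0, 0.01], [0.0, 0.2, 0.0], 0.15], [[-0.22, 0.0, 0.01], [0.0, 0.2, 0.0], 0.15], [[-0.21, 0.0, 0.01], [0.0, 0.2, 0.0], 0.15], [[-0.22, 0.0, 0.01], [0.0, 0.2, 0.0], 0.15], [[-0.22, 0.0, 0.01], [0.0, 0.2, 0.0], 0.15], [[-0.22, 0.0, 0.01], [0.0, 0.2, 0.0], 0.15]]
[[[-0.21, 0.0, 0.01], [0.0, 0.09, 0.0], 0.15]]
[425.2  72.4 196.3] rows 17
```

View pics/s16.png

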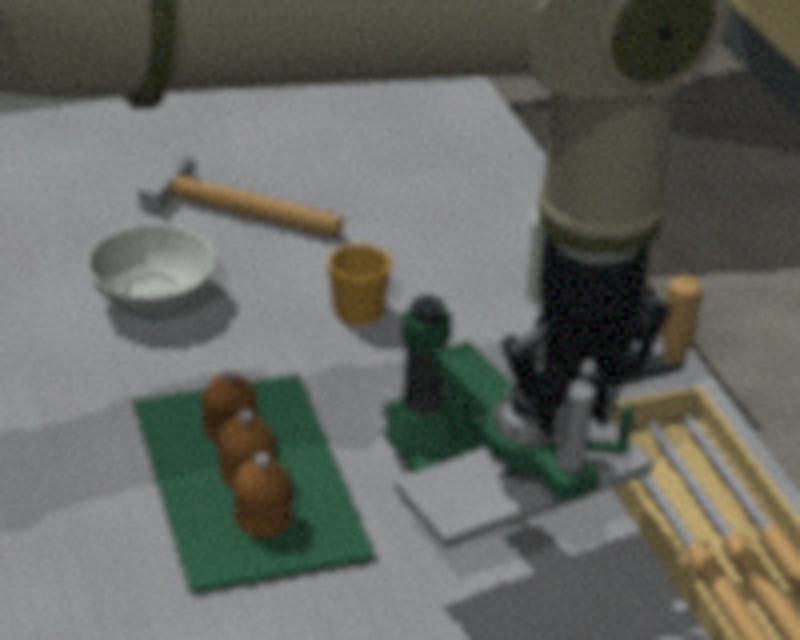

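Post is in the cage (crop 577,420). Swinging back.

Call:
{"api": "jog_arm", "payload": {"plan": [[[-0.22,0.05,0.04],[0,0.21,0.01],0.15],[[-0.22,0,0.01],[0,0.2,0],0.15],[[-0.22,0,0.01],[0,0.2,0],0.15],[[-0.21,0,0.01],[0,0.2,0],0.15],[[-0.22,0,0.01],[0,0.2,0],0.15],[[-0.22,0,0.01],[0,0.2,0],0.15],[[-0.22,0,0.01],[0,0.2,0],0.15],[[-0.22,0,0.01],[0,0.2,0],0.15]]}}

```text
time: 26.4
tcp_pos: [518.6, -92.0, 196.8]
tcp_rot: [-1.519, 0.475, -0.475]
ft_force: [4.0, 0.5, -0.8]
grip_width: 0.431
```

Run:
```python
from h import *
s=robot.observe();print(s['tcp_pos'],s['ft_force'],s['q'].round(2))
im=sidetops();save(im,'s17.png',(230,100,430,260),4)
plan([(*postxy(t),196,max(t-np.pi/2+PY,-1.5)) for t in np.arange(.9,.05,-.1)],0.15)
```

```text
[518.61007346 -91.99000325 196.83741821] [ 3.95132207  0.54957221 -0.83596685] [ 0.62  0.26 -0.6   1.69  0.15  1.24 -0.62]
side top [474.2  40.7] px [281 195] 118 res 36.2
[[[-0.18, 0.01, 0.0], [0.0, 0.18, 0.0], 0.15], [[-0.22, 0.0, 0.02], [0.0, 0.2, 0.0], 0.15], [[-0.21, 0.0, 0.01], [0.0, 0.2, 0.0], 0.15], [[-0.22, 0.0, 0.01], [0.0, 0.2, 0.0], 0.15], [[-0.22, 0.0, 0.01], [0.0, 0.2, 0.0], 0.15], [[-0.22, 0.0, 0.01], [0.0, 0.2, 0.0], 0.15], [[-0.21, 0.0, 0.01], [0.0, 0.2, 0.0], 0.15], [[-0.22, 0.0, 0.01], [0.0, 0.2, 0.0], 0.15]]
[[[-0.22, 0.0, 0.01], [0.0, 0.2, 0.0], 0.15]]
[424.7  72.7 196.2] rows 9
```

View pics/s17.png

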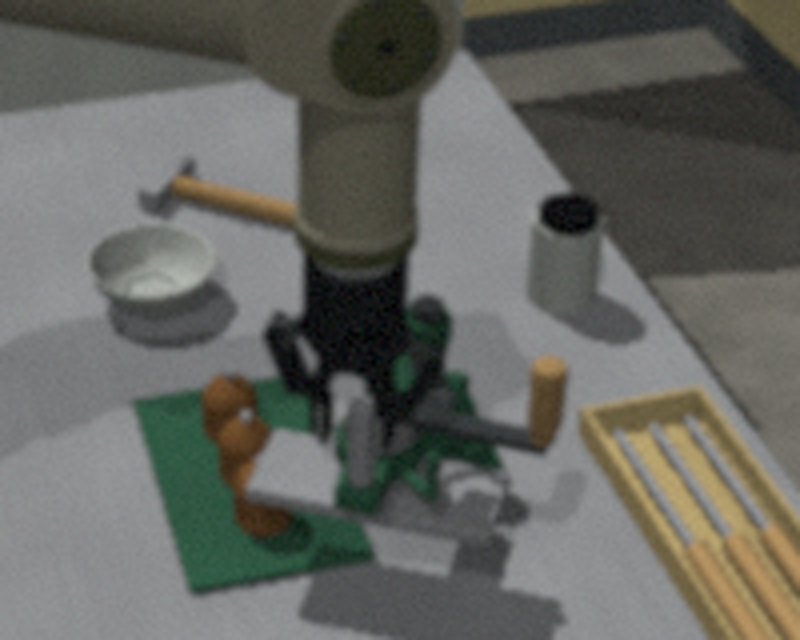

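The pad is moving over the tops; continuing.

Call:
{"api": "jog_arm", "payload": {"plan": [[[-0.18,0.01,0],[0,0.18,0],0.15],[[-0.22,0,0.02],[0,0.2,0],0.15],[[-0.21,0,0.01],[0,0.2,0],0.15],[[-0.22,0,0.01],[0,0.2,0],0.15],[[-0.22,0,0.01],[0,0.2,0],0.15],[[-0.22,0,0.01],[0,0.2,0],0.15],[[-0.21,0,0.01],[0,0.2,0],0.15]]}}

```text
time: 27.15
tcp_pos: [433.7, 25.9, 196.0]
tcp_rot: [-1.329, 1.005, -1.003]
ft_force: [3.1, -2.6, -1.0]
grip_width: 0.426
```

Run:
```python
from h import *
s=robot.observe();print(s['tcp_pos'],s['ft_force'],s['q'].round(2),postxy(0))
im=sidetops();save(im,'s18.png',(230,100,430,260),4)
plan([(*postxy(t),196,t-np.pi/2+PY) for t in (.2,.1,.05)]+[(*(postxy(0)+[0,4]),196,None)],0.15,step=10)
```

```text
[433.70001097  25.92854383 195.96846557] [ 3.10646745 -2.61232058 -0.95869102] [ 0.5   0.04 -0.64  1.91  0.03  1.2  -1.45] [424.62609804  94.43973901]
side top [480.3  32.9] px [286 215] 86 res 10.7
[[[-0.07, 0.0, 0.0], [0.0, 0.07, 0.0], 0.15], [[-0.07, 0.0, 0.0], [0.0, 0.07, 0.0], 0.15], [[-0.08, 0.0, 0.0], [0.0, 0.07, 0.0], 0.15], [[-0.07, 0.0, 0.0], [0.0, 0.07, 0.0], 0.15], [[-0.07, 0.0, 0.0], [0.0, 0.06, 0.0], 0.15], [[-0.07, 0.0, 0.0], [0.0, 0.07, 0.0], 0.15], [[-0.06, 0.0, 0.0], [0.0, 0.05, 0.0], 0.15], [[-0.05, 0.0, 0.0], [0.0, 0.05, 0.0], 0.15]]
[[[-0.08, 0.0, 0.0], [0.0, 0.0, 0.0], 0.15], [[-0.07, 0.0, 0.01], [0.0, 0.0, 0.0], 0.15]]
[424.9  98.1 196.1] rows 10
```

View pics/s18.png

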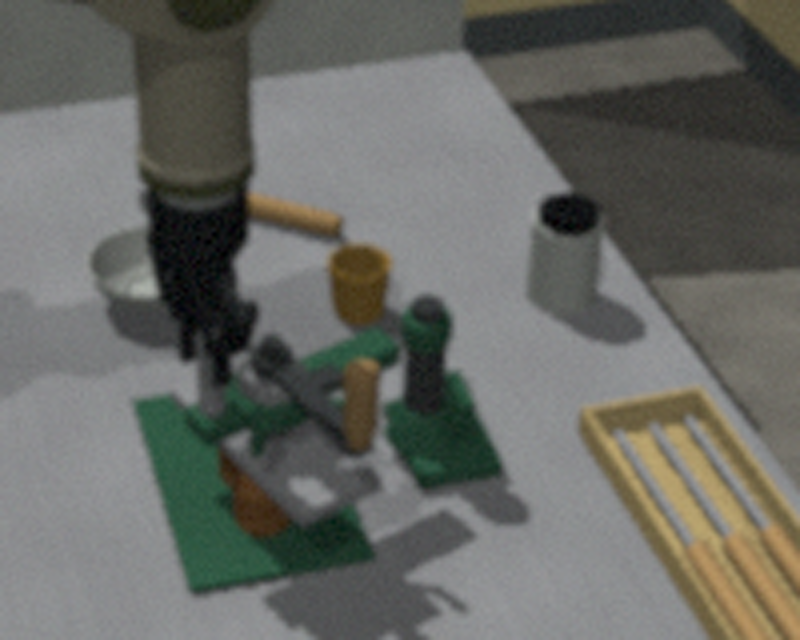

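Call:
{"api": "jog_arm", "payload": {"plan": [[[-0.07,0,0],[0,0.07,0],0.15],[[-0.07,0,0],[0,0.07,0],0.15],[[-0.08,0,0],[0,0.07,0],0.15],[[-0.07,0,0],[0,0.07,0],0.15],[[-0.07,0,0],[0,0.06,0],0.15],[[-0.07,0,0],[0,0.07,0],0.15],[[-0.06,0,0],[0,0.05,0],0.15],[[-0.05,0,0],[0,0.05,0],0.15]]}}

```text
time: 28.0
tcp_pos: [425.3, 78.7, 195.6]
tcp_rot: [-1.224, 1.192, -1.188]
ft_force: [0.9, -2.3, 0.7]
grip_width: 0.426
```

Call:
{"api": "jog_arm", "payload": {"plan": [[[-0.04,0,0],[0,0,0],0.15],[[-0.04,0,0],[0,0,0],0.15],[[-0.03,0,0],[0,0,0],0.15],[[0,0,0],[0,0,0],0.15]]}}

```text
time: 28.4
tcp_pos: [424.0, 90.6, 194.5]
tcp_rot: [-1.224, 1.194, -1.187]
ft_force: [1.0, -0.2, -0.0]
grip_width: 0.425
```

Call:
{"api": "jog_arm", "payload": {"plan": [[[-0.04,0,0],[0,0,0],0.15],[[-0.04,0,0],[0,0,0],0.15],[[0,0,0],[0,0,0],0.15]]}}

```text
time: 28.7
tcp_pos: [423.5, 98.9, 194.3]
tcp_rot: [-1.224, 1.195, -1.187]
ft_force: [0.3, 0.3, -0.0]
grip_width: 0.426
```

Call:
{"api": "jog_arm", "payload": {"plan": [[[-0.03,0,0],[0,0,0],0.15],[[-0.03,0,0],[0,0,0],0.15],[[0,0,0],[0,0,0],0.15]]}}

```text
time: 29.0
tcp_pos: [423.5, 101.2, 194.1]
tcp_rot: [-1.226, 1.197, -1.193]
ft_force: [-1.9, -11.9, 4.2]
grip_width: 0.427
```

The force jumped to 12 N at y≈101, which is where the stop should be. Backing off, lifting and looking.

Call:
{"api": "jog_arm", "payload": {"plan": [[[0.07,0,0],[0,0,0],-0.1],[[0.03,0,0],[0,0,0],-0.1],[[0,-0.4,0],[0,0,0],-0.1],[[0,-0.4,0],[0,0,0],-0.1],[[0,-0.3,0],[0,0,0],-0.1],[[0,0,0],[0,0,0],-0.1],[[0,0,0],[0,0,0],-0.1]]}}

```text
time: 29.7
tcp_pos: [424.5, 94.3, 304.5]
tcp_rot: [-1.223, 1.195, -1.188]
ft_force: [-0.2, -0.4, -0.2]
grip_width: 0.551
```

Run:
```python
from h import *
s=robot.observe();print(s['tcp_pos'],s['ft_force'],s['q'].round(2))
im=sidetops();save(im,'s19.png',(230,100,430,260),4)
im,W=cloud("top");save(im,'t19.png',(240,150,400,270),5)
def blob(c,r,lo,hi):
    k=(W[...,2]>lo)&(W[...,2]<hi)&(np.hypot(W[...,0]-c[0],W[...,1]-c[1])<r)
    v,u=np.nonzero(k);return k.sum(),np.nanmean(W[k],axis=0).round(1),(u.mean().round(1),v.mean().round(1))
print('grip',blob((482,-37),60,237,258),press(0,-130))
```

```text
[424.4759107   94.29622812 304.4686004 ] [-0.1889566  -0.42932273 -0.22851193] [ 0.43 -0.03 -0.7   1.72 -0.02  1.44 -1.81]
side top [482.   31.3] px [289 220] 74 res 2.0
grip (np.int64(69), array([471. , -36.5, 246.9]), (np.float64(328.2), np.float64(234.1))) [478.70058497 -37.24150439]
```

View pics/s19.png

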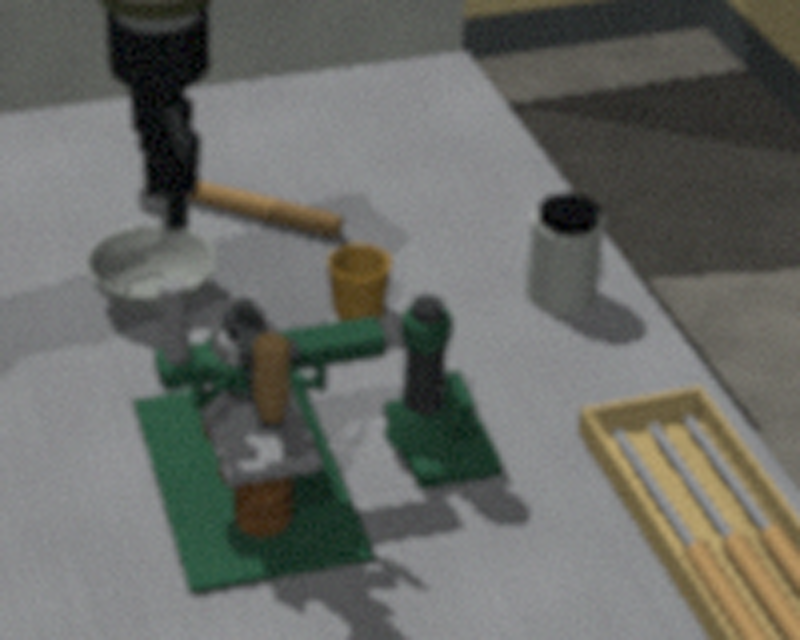

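View pics/t19.png

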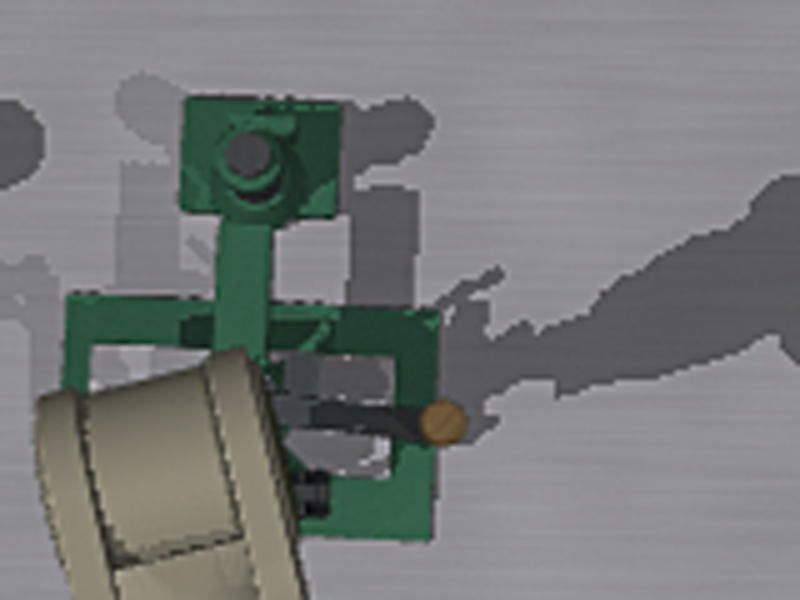

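The arm is at its stop, seen from above as straight along the press x axis. The lever grip is at crop (443,423). Moving over it.

```bash
cat >> h.py <<'E'
def gripxy(phi): return press(-130*np.sin(phi),-130*np.cos(phi))
E
python3 - <<'E'
from h import *
g=onplane("top",[(240+443/5,150+423/5)],249)[0];print(g, gripxy(0),gripxy(.05))
plan([(*g[:2],310,-0.08)],-0.2,dyaw=.13)
E
```

```text
[469.34108911 -37.60277296 249.        ] [478.70058497 -37.24150439] [472.21108978 -36.88422182]
[[[0.11, -0.01, 0.04], [0.01, -0.24, 0.0], -0.2], [[0.11, -0.01, 0.02], [0.0, -0.25, 0.0], -0.2], [[0.12, -0.01, 0.01], [0.0, -0.24, 0.0], -0.2], [[0.12, 0.0, -0.01], [0.0, -0.25, 0.0], -0.2], [[0.11, -0.01, -0.02], [0.0, -0.24, 0.0], -0.2], [[0.11, 0.0, -0.03], [0.0, -0.25, 0.0], -0.2], [[0.11, -0.01, -0.05], [0.0, -0.24, 0.0], -0.2], [[0.1, 0.0, -0.06], [0.0, -0.25, 0.0], -0.2]]
[[[0.09, -0.01, -0.07], [0.0, -0.24, 0.0], -0.2], [[0.08, 0.0, -0.08], [0.0, -0.24, 0.0], -0.2], [[0.07, -0.01, -0.09], [0.0, -0.25, 0.0], -0.2], [[0.05, 0.0, -0.11], [0.0, -0.24, 0.0], -0.2]]
[469.  -38.  309.9] rows 12
```

Call:
{"api": "jog_arm", "payload": {"plan": [[[0.11,-0.01,0.04],[0.01,-0.24,0],-0.2],[[0.11,-0.01,0.02],[0,-0.25,0],-0.2],[[0.12,-0.01,0.01],[0,-0.24,0],-0.2],[[0.12,0,-0.01],[0,-0.25,0],-0.2],[[0.11,-0.01,-0.02],[0,-0.24,0],-0.2],[[0.11,0,-0.03],[0,-0.25,0],-0.2],[[0.11,-0.01,-0.05],[0,-0.24,0],-0.2],[[0.1,0,-0.06],[0,-0.25,0],-0.2]]}}

```text
time: 30.6
tcp_pos: [455.0, 5.6, 307.8]
tcp_rot: [-1.525, 0.443, -0.438]
ft_force: [-0.2, 0.1, -0.3]
grip_width: 0.603
```

Call:
{"api": "jog_arm", "payload": {"plan": [[[0.09,-0.01,-0.07],[0,-0.24,0],-0.2],[[0.08,0,-0.08],[0,-0.24,0],-0.2],[[0.07,-0.01,-0.09],[0,-0.25,0],-0.2],[[0.05,0,-0.11],[0,-0.24,0],-0.2],[[0,0,0],[0,0,0],-0.2],[[0,0,0],[0,0,0],-0.2]]}}

```text
time: 31.2
tcp_pos: [469.0, -37.6, 310.1]
tcp_rot: [-1.568, 0.069, -0.065]
ft_force: [0.5, 0.8, 0.5]
grip_width: 0.598
```

Run:
```python
from h import *
s=robot.observe();print(s['tcp_pos'],s['q'].round(2))
im=sidetops();save(im,'s20.png',(230,100,430,260),4)
plan([(469.5,-37.5,300,-.08),(469.5,-37.5,226,None)],-0.2,step=30)
```

```text
[469.04726768 -37.58173964 310.06626764] [ 0.56  0.05 -0.56  1.64  0.03  1.46 -0.09]
side top [481.9  30.8] px [289 220] 84 res 2.4
[[[0.0, 0.1, 0.0], [0.0, -0.01, 0.0], -0.2], [[0.0, 0.25, 0.0], [0.0, 0.0, 0.0], -0.2], [[0.0, 0.25, 0.0], [0.0, 0.0, 0.0], -0.2], [[0.01, 0.24, 0.0], [0.0, 0.0, 0.0], -0.2]]
[470.  -37.1 226.4] rows 4
```

View pics/s20.png

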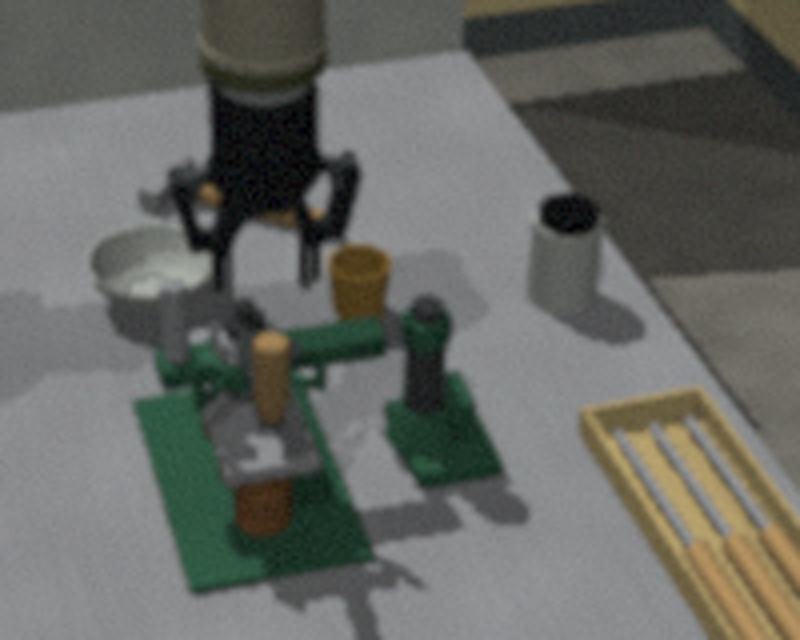

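Call:
{"api": "jog_arm", "payload": {"plan": [[[0,0.1,0],[0,-0.01,0],-0.2],[[0,0.25,0],[0,0,0],-0.2],[[0,0.25,0],[0,0,0],-0.2],[[0.01,0.24,0],[0,0,0],-0.2],[[0,0,0],[0,0,0],0.22],[[0,0,0],[0,0,0],0.22],[[0,0,0],[0,0,0],0.22]]}}

```text
time: 31.95
tcp_pos: [471.1, -37.7, 228.3]
tcp_rot: [-1.569, 0.059, -0.062]
ft_force: [-0.2, 0.0, 0.9]
grip_width: 0.39
```

Run:
```python
from h import *
s=robot.observe();print(s['tcp_pos'],s['q'].round(2),s['grip_width'],s['ft_force'])
im=sidetops();save(im,'s21.png',(230,100,430,260),4)
im,W=cloud("top");save(im,'t21.png',(240,150,400,270),5);tops(W,im)
plan([(*gripxy(f),226,PY-f) for f in (.2,.3,.4,.5,.54)],.22)
```

```text
[471.07338896 -37.68256055 228.31940847] [ 0.55  0.1  -0.57  1.78  0.05  1.27 -0.11] 0.3898242770573595 [-0.24989018  0.03021678  0.87010194]
side top [482.5  31.4] px [289 220] 83 res 2.0
[[[-0.09, 0.01, 0.01], [0.0, 0.15, 0.0], 0.22], [[-0.1, 0.01, 0.01], [0.0, 0.16, 0.0], 0.22], [[-0.12, 0.0, 0.0], [0.0, 0.2, 0.0], 0.22], [[-0.14, 0.0, 0.01], [0.0, 0.2, 0.0], 0.22], [[-0.12, 0.0, 0.01], [0.0, 0.2, 0.0], 0.22], [[-0.06, 0.0, 0.0], [0.0, 0.08, 0.0], 0.22]]
[412.3 -16.4 226.3] rows 6
```

View pics/s21.png

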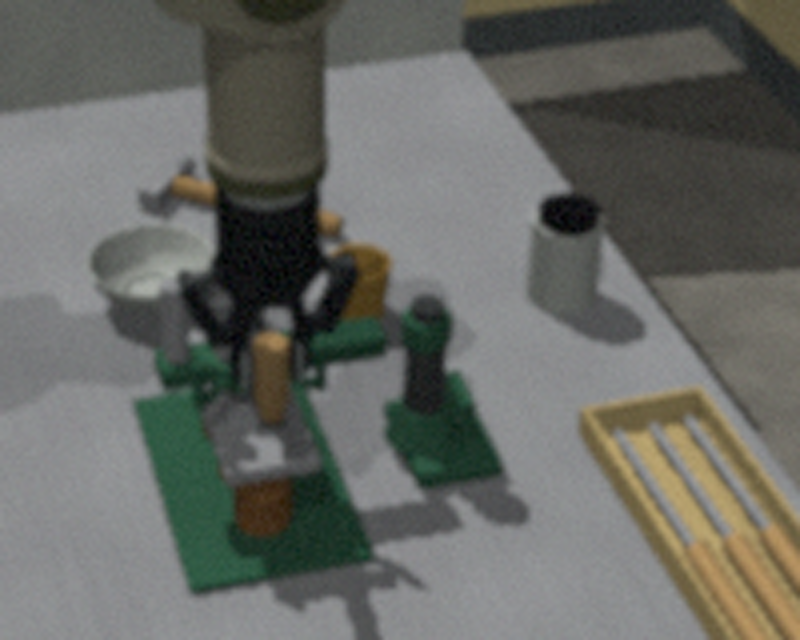

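View pics/t21.png

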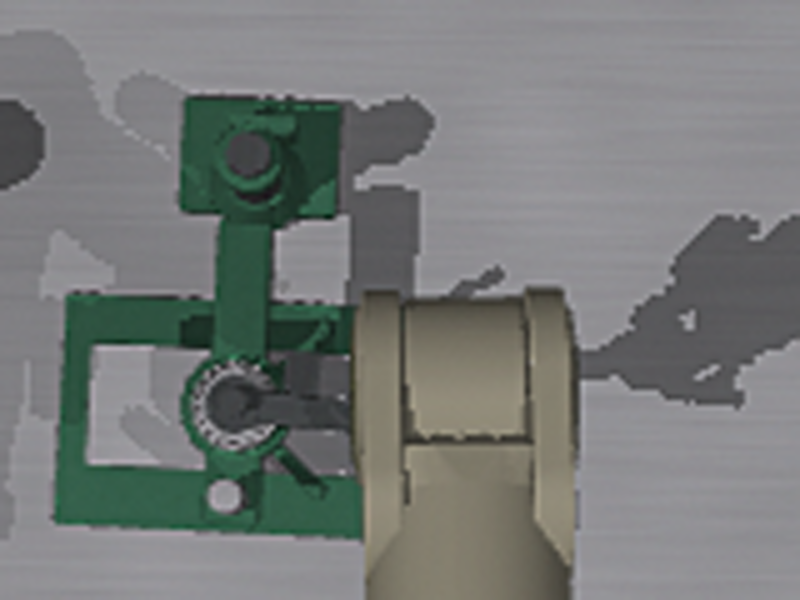

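The handle is caged (crop 270,375) and no top pokes out beyond the pad. First tightening stroke.

Call:
{"api": "jog_arm", "payload": {"plan": [[[-0.09,0.01,0.01],[0,0.15,0],0.22],[[-0.1,0.01,0.01],[0,0.16,0],0.22],[[-0.12,0,0],[0,0.2,0],0.22],[[-0.14,0,0.01],[0,0.2,0],0.22],[[-0.05,0,0],[0,0.1,0],0.22],[[0,0,0],[0,0,0],0.22]]}}

```text
time: 32.65
tcp_pos: [423.0, -23.2, 226.2]
tcp_rot: [-1.537, 0.377, -0.38]
ft_force: [0.6, -1.4, 0.7]
grip_width: 0.393
```

Run:
```python
from h import *
s=robot.observe();print(s['tcp_pos'],s['q'].round(2),s['grip_width'],s['ft_force'])
im=sidetops();save(im,'s22.png',(230,100,430,260),4)
plan([(*gripxy(f),226,PY-f) for f in (.3,.2,.1,0,-.1,-.2,-.3,-.4,-.5)],.22)
plan([(*gripxy(f),226,PY-f) for f in (.5,.53)],.22)
```

```text
[422.9809604  -23.21156168 226.23358897] [ 0.55 -0.02 -0.56  1.89 -0.01  1.26 -0.48] 0.39326664734460104 [ 0.61540066 -1.37932509  0.68864731]
side top [482.8  30.9] px [289 220] 73 res 2.2
[[[0.09, 0.0, 0.01], [0.0, -0.15, 0.0], 0.22], [[0.1, 0.0, 0.0], [0.0, -0.15, 0.0], 0.22], [[0.13, 0.0, 0.01], [0.0, -0.2, 0.0], 0.22], [[0.12, 0.0, 0.01], [0.0, -0.2, 0.0], 0.22], [[0.13, 0.0, 0.0], [0.0, -0.2, 0.0], 0.22], [[0.13, 0.0, 0.01], [0.0, -0.2, 0.0], 0.22], [[0.13, 0.0, 0.0], [0.0, -0.2, 0.0], 0.22], [[0.13, 0.0, 0.01], [0.0, -0.2, 0.0], 0.22]]
[[[0.13, 0.0, 0.01], [0.0, -0.2, 0.0], 0.22], [[0.13, 0.0, 0.0], [0.0, -0.2, 0.0], 0.22]]
[541.3 -23.6 226.3] rows 10
[[[-0.07, 0.0, 0.01], [0.0, 0.1, 0.0], 0.22], [[-0.04, 0.0, 0.0], [0.0, 0.06, 0.0], 0.22]]
[414.  -17.3 226.1] rows 2
```

View pics/s22.png

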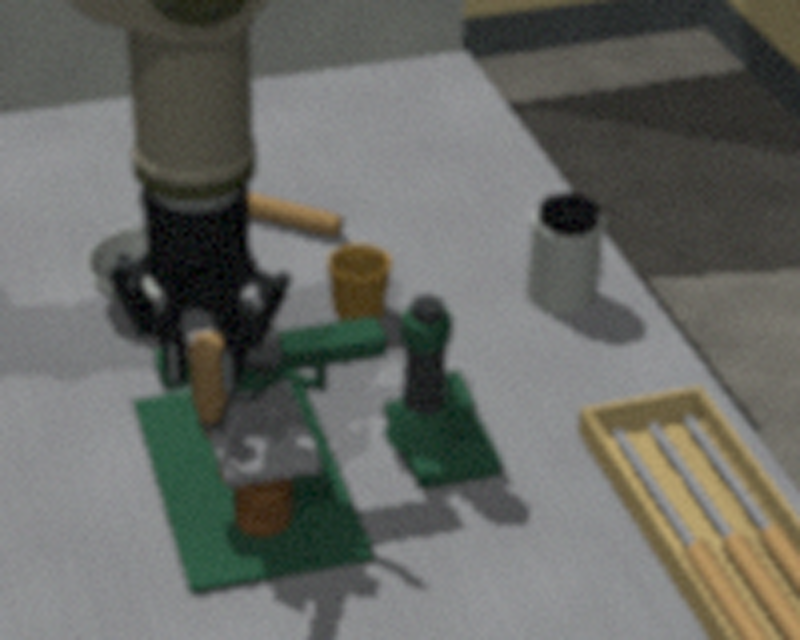

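The stroke works: the handle moved to crop (207,378). Returning.

Call:
{"api": "jog_arm", "payload": {"plan": [[[0.09,0,0.01],[0,-0.15,0],0.22],[[0.1,0,0],[0,-0.15,0],0.22],[[0.13,0,0.01],[0,-0.2,0],0.22],[[0.12,0,0.01],[0,-0.2,0],0.22],[[0.13,0,0],[0,-0.2,0],0.22],[[0.13,0,0.01],[0,-0.2,0],0.22],[[0.13,0,0],[0,-0.2,0],0.22],[[0.13,0,0.01],[0,-0.2,0],0.22]]}}

```text
time: 33.5
tcp_pos: [517.2, -33.5, 225.0]
tcp_rot: [-1.559, -0.214, 0.214]
ft_force: [-0.4, 0.2, 0.4]
grip_width: 0.388
```

Call:
{"api": "jog_arm", "payload": {"plan": [[[0.13,0,0.01],[0,-0.2,0],0.22],[[0.13,0,0],[0,-0.2,0],0.22],[[0,0,0],[0,0,0],0.22]]}}

```text
time: 33.8
tcp_pos: [541.9, -23.2, 224.8]
tcp_rot: [-1.536, -0.37, 0.37]
ft_force: [-0.3, -0.6, -0.3]
grip_width: 0.392
```

Run:
```python
from h import *
s=robot.observe();print(s['tcp_pos'],s['q'].round(2),s['grip_width'],s['ft_force'],gripxy(-.5))
im,W=cloud("top");save(im,'t23.png',(240,150,400,270),5);tops(W,im)
plan([(*gripxy(f),226,PY-f) for f in np.arange(-.4,.48,.1)],.22)
```

```text
[541.93604113 -23.18614341 224.81307336] [ 0.5   0.28 -0.63  1.61  0.16  1.31  0.33] 0.3917629360281622 [-0.31340071 -0.58454966 -0.30933502] [541.4752171  -23.20387747]
[[[-0.13, -0.01, 0.01], [0.0, 0.2, 0.0], 0.22], [[-0.13, 0.0, 0.0], [-0.01, 0.2, 0.0], 0.22], [[-0.13, 0.0, 0.01], [0.0, 0.2, 0.0], 0.22], [[-0.13, 0.0, 0.01], [0.0, 0.2, 0.0], 0.22], [[-0.13, 0.0, 0.0], [0.0, 0.2, 0.0], 0.22], [[-0.13, 0.0, 0.01], [0.0, 0.2, 0.0], 0.22], [[-0.13, 0.0, 0.01], [0.0, 0.2, 0.0], 0.22], [[-0.13, 0.0, 0.0], [0.0, 0.2, 0.0], 0.22]]
[[[-0.13, 0.0, 0.01], [0.0, 0.2, 0.0], 0.22]]
[428.  -25.4 225.7] rows 9
```

View pics/t23.png

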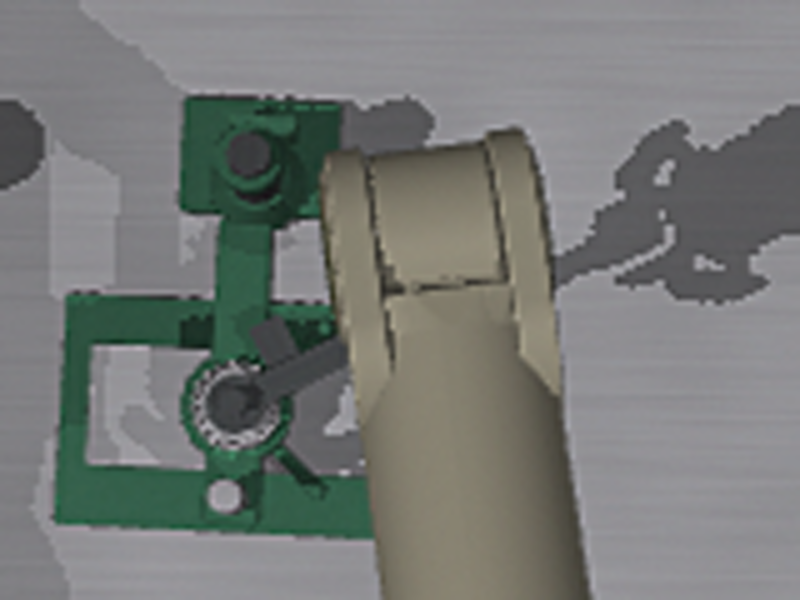

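Lever is back at about −0.5, boom still at its stop. Stroke 2 next.

Call:
{"api": "jog_arm", "payload": {"plan": [[[-0.13,-0.01,0.01],[0,0.2,0],0.22],[[-0.13,0,0],[0,0.2,0],0.22],[[-0.13,0,0.01],[0,0.2,0],0.22],[[-0.13,0,0.01],[0,0.2,0],0.22],[[-0.13,0,0],[0,0.2,0],0.22],[[-0.13,0,0.01],[0,0.2,0],0.22],[[-0.13,0,0.01],[0,0.2,0],0.22],[[-0.13,0,0],[0,0.2,0],0.22]]}}

```text
time: 34.65
tcp_pos: [439.0, -31.0, 226.4]
tcp_rot: [-1.553, 0.265, -0.266]
ft_force: [1.9, 0.4, 0.0]
grip_width: 0.389
```

Call:
{"api": "jog_arm", "payload": {"plan": [[[-0.13,0,0.01],[0,0.2,0],0.22],[[-0.1,0,0.01],[0,0.15,0],0.22],[[0,0,0],[0,0,0],0.22]]}}

```text
time: 34.95
tcp_pos: [418.0, -20.7, 226.5]
tcp_rot: [-1.533, 0.4, -0.4]
ft_force: [0.5, 0.1, 0.0]
grip_width: 0.389
```

Run:
```python
from h import *
s=robot.observe();print(s['tcp_pos'],s['q'].round(2),s['grip_width'],s['ft_force'],gripxy(.475))
im=sidetops();save(im,'s24.png',(230,100,430,260),4)
plan([(*gripxy(f),226,PY-f) for f in np.arange(.4,-.51,-.1)],.22)
```

```text
[418.00144471 -20.65442074 226.46537473] [ 0.55 -0.03 -0.56  1.9  -0.02  1.27 -0.51] 0.3890356097292173 [0.49441021 0.11735856 0.02400262] [419.70503276 -21.07268168]
side top [482.6  30.6] px [289 221] 75 res 2.1
[[[0.11, 0.0, 0.01], [0.0, -0.15, 0.0], 0.22], [[0.13, 0.0, 0.01], [0.0, -0.2, 0.0], 0.22], [[0.13, 0.0, 0.0], [0.0, -0.2, 0.0], 0.22], [[0.13, 0.0, 0.01], [0.0, -0.2, 0.0], 0.22], [[0.13, 0.0, 0.01], [0.0, -0.2, 0.0], 0.22], [[0.13, 0.0, 0.0], [0.0, -0.2, 0.0], 0.22], [[0.13, 0.0, 0.01], [0.0, -0.2, 0.0], 0.22], [[0.13, 0.0, 0.01], [0.0, -0.2, 0.0], 0.22]]
[[[0.13, 0.01, 0.0], [0.0, -0.2, 0.0], 0.22], [[0.13, 0.0, 0.01], [0.0, -0.2, 0.0], 0.22]]
[541.9 -23.2 225.5] rows 10
```

View pics/s24.png

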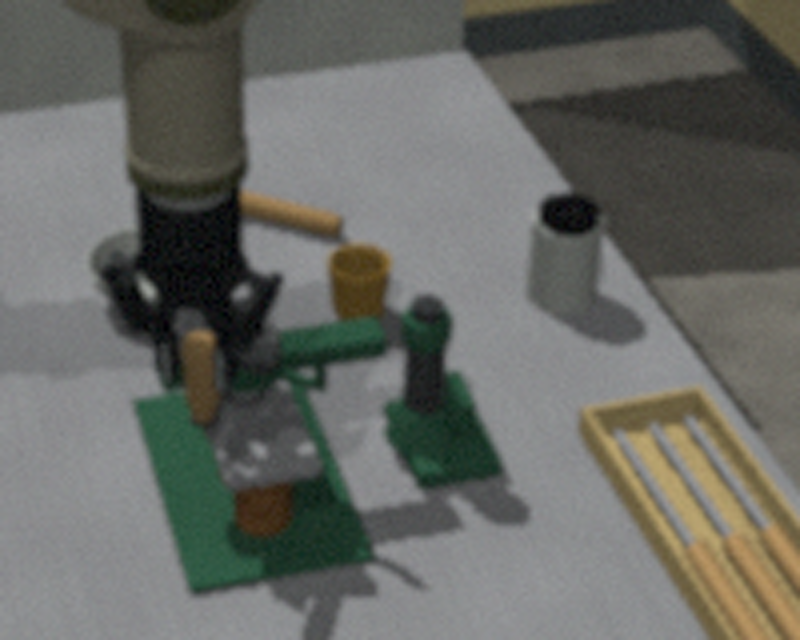

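The pad front edge dropped from crop y≈478 to ≈483, so the ratchet is working. I'll cycle on.

Call:
{"api": "jog_arm", "payload": {"plan": [[[0.11,0,0.01],[0,-0.15,0],0.22],[[0.13,0,0.01],[0,-0.2,0],0.22],[[0.13,0,0],[0,-0.2,0],0.22],[[0.13,0,0.01],[0,-0.2,0],0.22],[[0.13,0,0.01],[0,-0.2,0],0.22],[[0.13,0,0],[0,-0.2,0],0.22],[[0.13,0,0.01],[0,-0.2,0],0.22],[[0.13,0,0.01],[0,-0.2,0],0.22]]}}

```text
time: 35.8
tcp_pos: [518.6, -32.7, 225.7]
tcp_rot: [-1.559, -0.213, 0.215]
ft_force: [-1.2, -0.1, -0.3]
grip_width: 0.386
```

Call:
{"api": "jog_arm", "payload": {"plan": [[[0.13,0,0],[0,-0.2,0],0.22],[[0.13,0,0.01],[0,-0.2,0],0.22],[[0,0,0],[0,0,0],0.22]]}}

```text
time: 36.1
tcp_pos: [543.2, -22.5, 225.5]
tcp_rot: [-1.536, -0.37, 0.37]
ft_force: [0.5, 0.7, 0.7]
grip_width: 0.388
```

Call:
{"api": "jog_arm", "payload": {"plan": [[[-0.13,0,0.01],[0,0.2,0],0.22],[[-0.13,0,0],[0,0.2,0],0.22],[[-0.13,0,0.01],[0,0.2,0],0.22],[[-0.13,0,0.01],[0,0.2,0],0.22],[[-0.13,0,0],[0,0.2,0],0.22],[[-0.13,0,0.01],[0,0.2,0],0.22],[[-0.13,0,0.01],[0,0.2,0],0.22],[[-0.13,0,0],[0,0.2,0],0.22]]}}

```text
time: 36.9
tcp_pos: [440.5, -30.3, 226.2]
tcp_rot: [-1.553, 0.265, -0.266]
ft_force: [2.5, 0.6, -0.4]
grip_width: 0.392
```

Call:
{"api": "jog_arm", "payload": {"plan": [[[-0.13,0,0.01],[0,0.2,0],0.22],[[-0.1,0,0.01],[0,0.15,0],0.22],[[0,0,0],[0,0,0],0.22]]}}

```text
time: 37.2
tcp_pos: [419.5, -19.9, 226.3]
tcp_rot: [-1.533, 0.4, -0.4]
ft_force: [0.6, -0.1, 0.4]
grip_width: 0.391
```

Run:
```python
from h import *
s=robot.observe();print(s['tcp_pos'],s['q'].round(2),s['grip_width'],s['ft_force'],gripxy(.475))
im=sidetops();save(im,'s25.png',(230,100,430,260),4)
plan([(*gripxy(f),226,PY-f) for f in np.arange(.4,-.51,-.1)],.22)
```

```text
[419.49426521 -19.91392012 226.29140807] [ 0.54 -0.03 -0.55  1.9  -0.02  1.27 -0.52] 0.3905785236632836 [ 0.61714166 -0.1211576   0.36093328] [419.70503276 -21.07268168]
side top [482.3  31.3] px [289 222] 77 res 2.0
[[[0.1, 0.0, -0.01], [0.0, -0.15, 0.0], 0.22], [[0.13, 0.0, 0.01], [0.0, -0.2, 0.0], 0.22], [[0.13, 0.0, 0.01], [0.0, -0.2, 0.0], 0.22], [[0.13, 0.0, 0.0], [0.0, -0.2, 0.0], 0.22], [[0.13, 0.0, 0.01], [0.0, -0.2, 0.0], 0.22], [[0.13, 0.0, 0.01], [0.0, -0.2, 0.0], 0.22], [[0.13, 0.0, 0.0], [0.0, -0.2, 0.0], 0.22], [[0.13, 0.0, 0.01], [0.0, -0.2, 0.0], 0.22]]
[[[0.13, 0.0, 0.01], [0.0, -0.2, 0.0], 0.22], [[0.13, 0.0, 0.01], [0.0, -0.2, 0.0], 0.22]]
[541.5 -22.7 226.3] rows 10
```

View pics/s25.png

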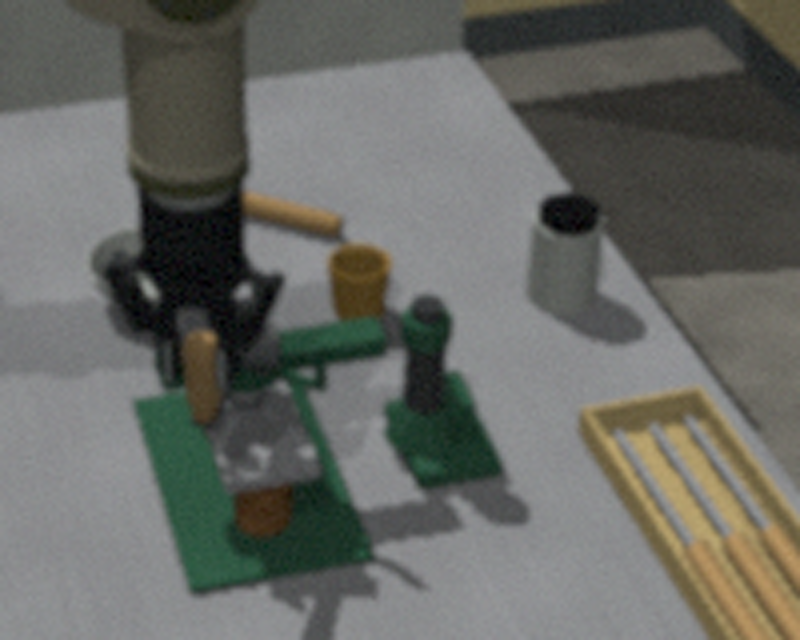

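Stroke 4.

Call:
{"api": "jog_arm", "payload": {"plan": [[[0.1,0,-0.01],[0,-0.15,0],0.22],[[0.13,0,0.01],[0,-0.2,0],0.22],[[0.13,0,0.01],[0,-0.2,0],0.22],[[0.13,0,0],[0,-0.2,0],0.22],[[0.13,0,0.01],[0,-0.2,0],0.22],[[0.13,0,0.01],[0,-0.2,0],0.22],[[0.13,0,0],[0,-0.2,0],0.22],[[0.13,0,0.01],[0,-0.2,0],0.22]]}}

```text
time: 38.05
tcp_pos: [518.4, -33.1, 225.6]
tcp_rot: [-1.558, -0.213, 0.215]
ft_force: [-0.8, -0.6, -0.2]
grip_width: 0.389
```

Call:
{"api": "jog_arm", "payload": {"plan": [[[0.13,0,0.01],[0,-0.2,0],0.22],[[0.13,0,0.01],[0,-0.2,0],0.22],[[0,0,0],[0,0,0],0.22]]}}

```text
time: 38.35
tcp_pos: [542.8, -21.8, 225.4]
tcp_rot: [-1.536, -0.37, 0.37]
ft_force: [0.8, -0.1, -0.3]
grip_width: 0.392
```

Call:
{"api": "jog_arm", "payload": {"plan": [[[-0.13,0,0.01],[0,0.2,0],0.22],[[-0.13,0,0],[0,0.2,0],0.22],[[-0.13,0,0.01],[0,0.2,0],0.22],[[-0.13,0,0],[0,0.2,0],0.22],[[-0.13,0,0.01],[0,0.2,0],0.22],[[-0.13,0,0],[0,0.2,0],0.22],[[-0.13,0,0.01],[0,0.2,0],0.22],[[-0.13,0,0],[0,0.2,0],0.22]]}}

```text
time: 39.15
tcp_pos: [440.3, -30.5, 226.2]
tcp_rot: [-1.552, 0.265, -0.266]
ft_force: [3.4, 1.0, 0.2]
grip_width: 0.392
```

Call:
{"api": "jog_arm", "payload": {"plan": [[[-0.13,0,0.01],[0,0.2,0],0.22],[[-0.1,0,0.01],[0,0.15,0],0.22],[[0,0,0],[0,0,0],0.22]]}}

```text
time: 39.45
tcp_pos: [419.1, -20.3, 226.2]
tcp_rot: [-1.533, 0.4, -0.4]
ft_force: [0.7, -0.8, -1.3]
grip_width: 0.392
```

Run:
```python
from h import *
s=robot.observe();print(s['tcp_pos'],s['q'].round(2),s['grip_width'],s['ft_force'],gripxy(.475))
im=sidetops();save(im,'s26.png',(230,100,430,260),4)
plan([(*gripxy(f),226,PY-f) for f in np.arange(.4,-.51,-.1)],.22)
```

```text
[419.14119941 -20.33823972 226.24871421] [ 0.53 -0.03 -0.54  1.9  -0.02  1.27 -0.51] 0.3917098776686098 [ 0.74274328 -0.77238454 -1.33652251] [419.70503276 -21.07268168]
side top [481.5  31.7] px [289 222] 83 res 2.1
[[[0.1, 0.0, 0.0], [0.0, -0.15, 0.0], 0.22], [[0.13, 0.0, 0.01], [0.0, -0.2, 0.0], 0.22], [[0.13, 0.0, 0.0], [0.0, -0.2, 0.0], 0.22], [[0.13, 0.0, 0.01], [0.0, -0.2, 0.0], 0.22], [[0.13, 0.0, 0.01], [0.0, -0.2, 0.0], 0.22], [[0.13, 0.0, 0.0], [0.0, -0.2, 0.0], 0.22], [[0.13, 0.0, 0.01], [0.0, -0.2, 0.0], 0.22], [[0.13, 0.0, 0.01], [0.0, -0.2, 0.0], 0.22]]
[[[0.13, 0.0, 0.0], [0.0, -0.2, 0.0], 0.22], [[0.13, 0.0, 0.01], [0.0, -0.2, 0.0], 0.22]]
[541.7 -23.2 226.3] rows 10
```

View pics/s26.png

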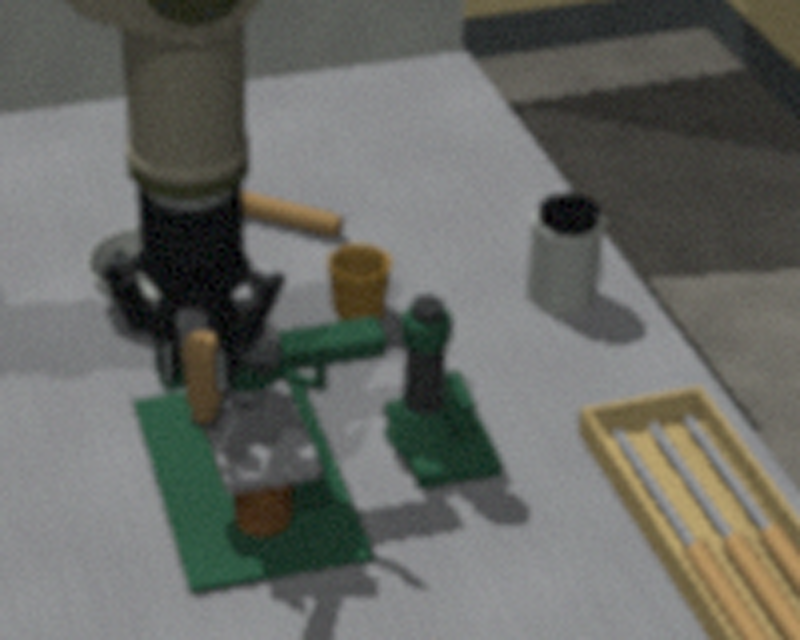

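Stroke 5.

Call:
{"api": "jog_arm", "payload": {"plan": [[[0.1,0,0],[0,-0.15,0],0.22],[[0.13,0,0.01],[0,-0.2,0],0.22],[[0.13,0,0],[0,-0.2,0],0.22],[[0.13,0,0.01],[0,-0.2,0],0.22],[[0.13,0,0.01],[0,-0.2,0],0.22],[[0.13,0,0],[0,-0.2,0],0.22],[[0.13,0,0.01],[0,-0.2,0],0.22],[[0.13,0,0.01],[0,-0.2,0],0.22]]}}

```text
time: 40.3
tcp_pos: [518.2, -32.6, 225.5]
tcp_rot: [-1.558, -0.213, 0.215]
ft_force: [-0.7, -0.9, 0.3]
grip_width: 0.391
```

Call:
{"api": "jog_arm", "payload": {"plan": [[[0.13,0,0],[0,-0.2,0],0.22],[[0.13,0,0.01],[0,-0.2,0],0.22],[[0,0,0],[0,0,0],0.22]]}}

```text
time: 40.6
tcp_pos: [542.9, -22.3, 225.4]
tcp_rot: [-1.536, -0.37, 0.37]
ft_force: [0.0, 0.3, 0.7]
grip_width: 0.389
```

Call:
{"api": "jog_arm", "payload": {"plan": [[[-0.13,0,0.01],[0,0.2,0],0.22],[[-0.13,0,0],[0,0.2,0],0.22],[[-0.13,0,0.01],[0,0.2,0],0.22],[[-0.13,0,0],[0,0.2,0],0.22],[[-0.13,0,0.01],[0,0.2,0],0.22],[[-0.13,0,0],[0,0.2,0],0.22]]}}

```text
time: 41.2
tcp_pos: [469.9, -36.0, 226.1]
tcp_rot: [-1.564, 0.1, -0.116]
ft_force: [39.7, 4.1, -26.3]
grip_width: 0.387
```

Call:
{"api": "jog_arm", "payload": {"plan": [[[-0.13,0,0.01],[0,0.2,0],0.22],[[-0.13,0,0],[0,0.2,0],0.22]]}}

```text
time: 41.4
tcp_pos: [448.4, -31.3, 226.3]
tcp_rot: [-1.548, 0.251, -0.279]
ft_force: [64.0, -2.5, -44.9]
grip_width: 0.39
```

Call:
{"api": "jog_arm", "payload": {"plan": [[[-0.13,0,0.01],[0,0.2,0],0.22],[[-0.1,0,0.01],[0,0.15,0],0.22],[[0,0,0],[0,0,0],0.22]]}}

```text
time: 41.7
tcp_pos: [419.1, -20.4, 226.1]
tcp_rot: [-1.533, 0.4, -0.399]
ft_force: [0.3, 0.5, -0.2]
grip_width: 0.392
```

Run:
```python
from h import *
s=robot.observe();print(s['tcp_pos'],s['q'].round(2),s['grip_width'],s['ft_force'],gripxy(.475))
im=sidetops();save(im,'s27.png',(230,100,430,260),4)
```

```text
[419.1482683  -20.36217263 226.12413009] [ 0.53 -0.03 -0.54  1.9  -0.02  1.27 -0.51] 0.39249204336288973 [ 0.3086194   0.51160077 -0.1919988 ] [419.70503276 -21.07268168]
side top [482.4  31. ] px [289 222] 74 res 2.1
```

View pics/s27.png

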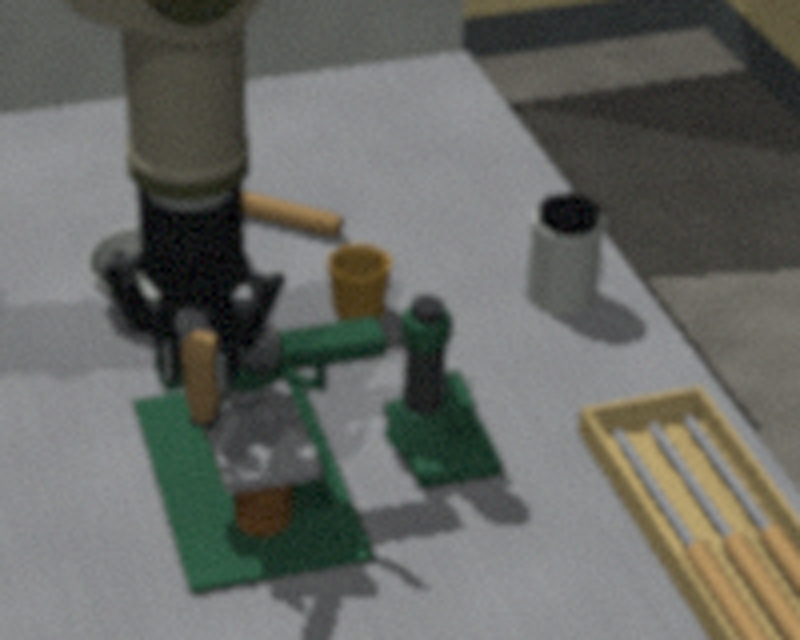

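Force climbed to 64 N and then released at the end of the stroke, so the screw is probably at its stop. I'll check with a slow, guarded stroke.

Call:
{"api": "jog_arm", "payload": {"plan": [[[0.1,0,0],[0,-0.15,0],0.22],[[0.13,0,0.01],[0,-0.2,0],0.22],[[0.13,0,0],[0,-0.2,0],0.22],[[0.13,0,0.01],[0,-0.2,0],0.22],[[0.13,0,0.01],[0,-0.2,0],0.22],[[0.13,0,0],[0,-0.2,0],0.22],[[0.13,0,0.01],[0,-0.2,0],0.22],[[0.13,0,0.01],[0,-0.2,0],0.22]]}}

```text
time: 42.55
tcp_pos: [518.5, -33.4, 225.7]
tcp_rot: [-1.559, -0.213, 0.214]
ft_force: [-1.0, -1.1, -0.1]
grip_width: 0.389
```

Call:
{"api": "jog_arm", "payload": {"plan": [[[0.13,0,0],[0,-0.2,0],0.22],[[0.13,0,0.01],[0,-0.2,0],0.22],[[0,0,0],[0,0,0],0.22]]}}

```text
time: 42.85
tcp_pos: [543.1, -23.1, 225.5]
tcp_rot: [-1.536, -0.37, 0.37]
ft_force: [0.4, 0.5, 0.8]
grip_width: 0.386
```

Run:
```python
from h import *
s=robot.observe();print(s['tcp_pos'],s['ft_force'])
im=sidetops();save(im,'s28.png',(230,100,430,260),4)
im,W=cloud("top");save(im,'t28.png',(240,150,400,270),5);tops(W,im)
# pad top z estimate from visible pad region
k=(W[...,2]>50)&(W[...,2]<110)&(W[...,0]>440)&(W[...,0]<520)&(W[...,1]>130)&(W[...,1]<190)
print(k.sum(),np.nanmedian(W[k][:,2]))
```

```text
[543.12008348 -23.06342742 225.47570132] [0.38791894 0.51375656 0.78237254]
side top [482.9  31.7] px [289 222] 79 res 2.6
405 89.942217821158
```

View pics/s28.png

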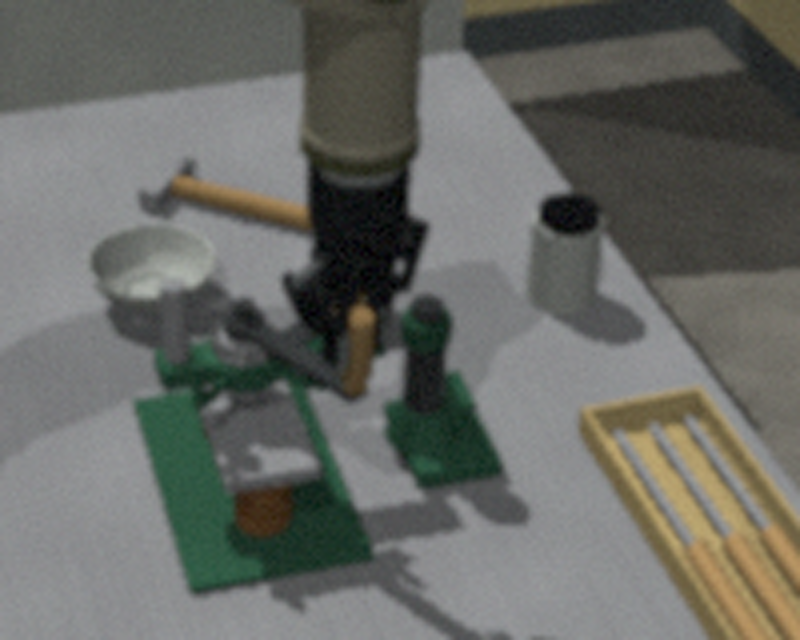

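View pics/t28.png

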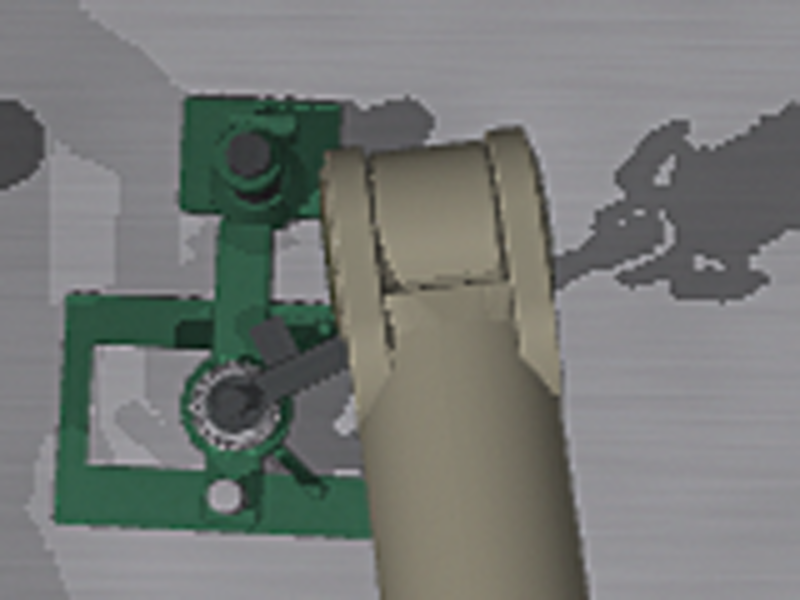

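Pad top face is at z ≈ 90, so its underside is at ≈76 mm, exactly tip height. Guarded stroke now.

Call:
{"api": "jog_arm", "payload": {"plan": [[[-0.13,0,0.01],[0,0.2,0],0.22],[[-0.13,0,0],[0,0.2,0],0.22],[[0,0,0],[0,0,0],0.22]]}}

```text
time: 43.25
tcp_pos: [519.5, -31.6, 226.2]
tcp_rot: [-1.558, -0.212, 0.202]
ft_force: [19.2, 7.1, -15.6]
grip_width: 0.393
```

Call:
{"api": "jog_arm", "payload": {"plan": [[[-0.07,0,0],[0,0.1,0],0.22],[[0,0,0],[0,0,0],0.22]]}}

```text
time: 43.45
tcp_pos: [514.2, -32.8, 226.2]
tcp_rot: [-1.56, -0.177, 0.163]
ft_force: [25.0, 7.5, -18.2]
grip_width: 0.388
```

Call:
{"api": "jog_arm", "payload": {"plan": [[[-0.06,0,0.01],[0,0.1,0],0.22],[[0,0,0],[0,0,0],0.22]]}}

```text
time: 43.65
tcp_pos: [509.4, -33.7, 226.2]
tcp_rot: [-1.563, -0.139, 0.121]
ft_force: [31.7, 5.2, -21.2]
grip_width: 0.391
```

Call:
{"api": "jog_arm", "payload": {"plan": [[[-0.04,0,0],[0,0.05,0],0.22],[[0,0,0],[0,0,0],0.22]]}}

```text
time: 43.85
tcp_pos: [506.1, -34.3, 226.2]
tcp_rot: [-1.564, -0.121, 0.101]
ft_force: [34.8, 5.8, -23.8]
grip_width: 0.393
```

Resistance comes early in the stroke, which fits a hard stop. Before trusting that, I'll track the pad's lower edge through the saved pictures to see how far each stroke advanced the screw.

```bash
python3 - <<'E'
import cv2,numpy as np
for n in ['s19','s20','s21','s22','s24','s25','s26','s27','s28']:
    im=cv2.imread(f'pics/{n}.png')[:,:,::-1].astype(float)
    # redness R-B of top vs grey pad; column band over visible top
    g=(im[...,0]-im[...,2])[440:520,250:285].mean(1)
    lo,hi=g[:15].mean(),g[60:80].mean(); t=(lo+hi)/2
    i=np.nonzero(g>t)[0][0]; r=440+i-1+(t-g[i-1])/(g[i]-g[i-1])
    print(n,round(r/4,2))
E
python3 - <<'E'
from h import *
for z in (86,82,78,76): print(z,proj("side",[[*press(0,-100),z]]))
s=robot.observe();print(s['tcp_pos'],s['ft_force'])
E
```

```text
s19 120.25
s20 120.27
s21 120.28
s22 120.53
s24 121.5
s25 122.13
s26 122.23
s27 122.16
s28 122.16
86 [[297.81096324 219.02312441]]
82 [[297.82462943 219.94794986]]
78 [[297.83825122 220.86976951]]
76 [[297.84504552 221.32955674]]
[506.10151339 -34.34701992 226.24931102] [ 34.80139185   5.7602277  -23.79447447]
```

Stroke 2 lowered the pad about 4 mm, which is ≈0.94 rad (three teeth). Contact came at stroke 3 and a hard block at stroke 5, which fits the screw at its 4.0 stop. Now I check whether the lever moves at all under the present 35 N.

Run:
```python
from h import *
im,W=cloud("side");save(im,'s29.png',(230,100,430,260),4)
im,W=cloud("top");save(im,'t29.png',(240,150,400,270),5)
```

```text
(no output)
```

View pics/s29.png

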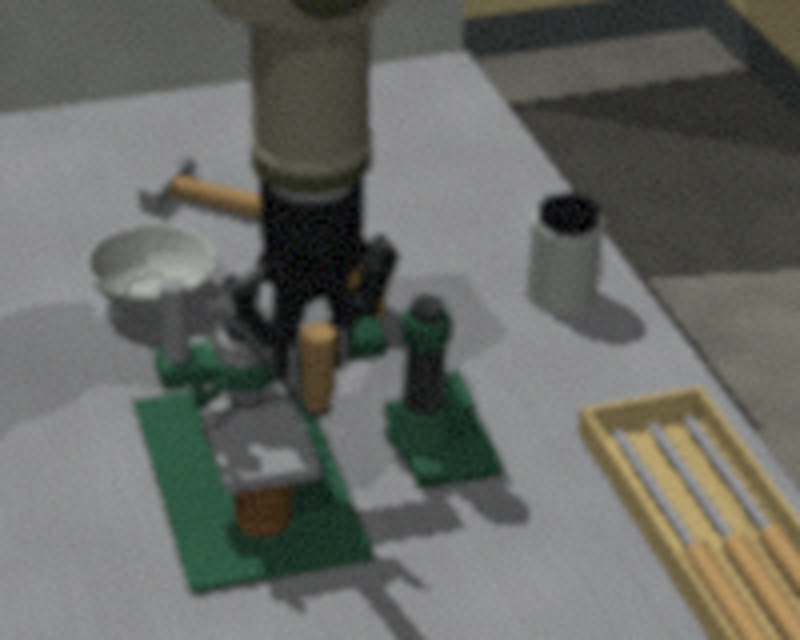

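View pics/t29.png

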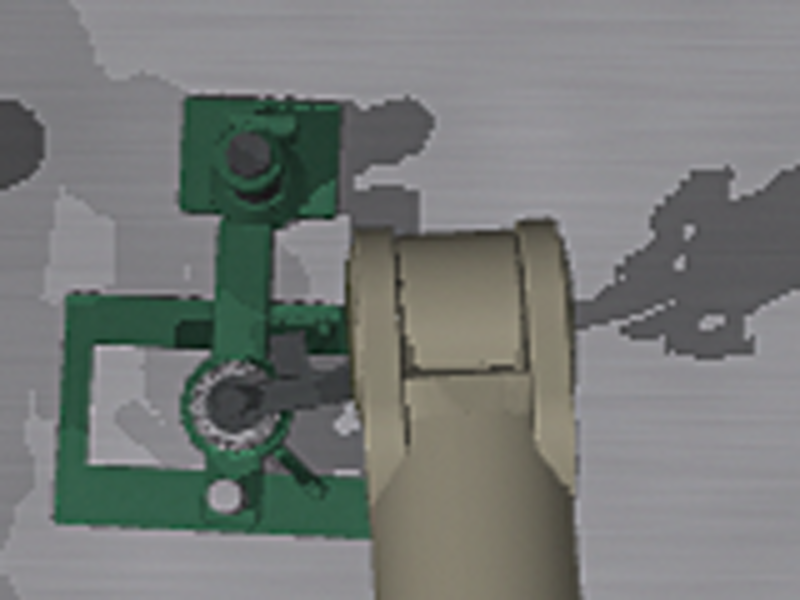

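The handle did follow, from crop (360,340) to (317,365), so something is either elastic or advancing. Easing back will tell: springback means elastic, against the stop.

Call:
{"api": "jog_arm", "payload": {"plan": [[[0.06,0,0],[0,-0.1,0],0.22],[[0,0,0],[0,0,0],0.22]]}}

```text
time: 44.15
tcp_pos: [511.3, -33.5, 226.2]
tcp_rot: [-1.562, -0.16, 0.145]
ft_force: [29.3, 5.3, -18.2]
grip_width: 0.391
```

Call:
{"api": "jog_arm", "payload": {"plan": [[[0.06,0,0.01],[0,-0.1,0],0.22],[[0,0,0],[0,0,0],0.22]]}}

```text
time: 44.35
tcp_pos: [516.2, -32.4, 226.2]
tcp_rot: [-1.56, -0.197, 0.185]
ft_force: [23.0, 1.9, -14.6]
grip_width: 0.394
```

Call:
{"api": "jog_arm", "payload": {"plan": [[[0.06,0,0],[0,-0.1,0],0.22],[[0,0,0],[0,0,0],0.22]]}}

```text
time: 44.55
tcp_pos: [521.2, -31.2, 226.2]
tcp_rot: [-1.557, -0.235, 0.225]
ft_force: [17.5, 2.1, -10.5]
grip_width: 0.39
```

Force falls linearly as I ease back, so the lever is elastic against a blocked screw, i.e. at its stop. Unloading, opening and lifting away.

Call:
{"api": "jog_arm", "payload": {"plan": [[[0.06,0,0.01],[0,-0.1,0],0.22],[[0.06,0,0],[0,-0.1,0],0.22],[[0.06,0,0.01],[0,-0.1,0],0.22],[[0,0,0],[0,0,0],0.22]]}}

```text
time: 44.95
tcp_pos: [534.7, -23.5, 226.1]
tcp_rot: [-1.541, -0.347, 0.347]
ft_force: [-0.3, 0.5, -0.1]
grip_width: 0.39
```

Call:
{"api": "jog_arm", "payload": {"plan": [[[0,0,0],[0,0,0],-0.3],[[0,0,0],[0,0,0],-0.3],[[0,0,0],[0,0,0],-0.3],[[0,-0.4,0],[0,0,0],-0.3],[[0,-0.4,0],[0,0,0],-0.3],[[0,-0.3,0],[0,0,0],-0.3]]}}

```text
time: 45.55
tcp_pos: [534.8, -23.5, 338.6]
tcp_rot: [-1.542, -0.348, 0.345]
ft_force: [0.0, -0.2, -0.1]
grip_width: 0.649
```

Call:
{"api": "jog_arm", "payload": {"plan": [[[0,0,-0.4],[0,0,0],-0.3],[[0,0,-0.4],[0,0,0],-0.3],[[0,0,-0.4],[0,0,0],-0.3],[[0,0,-0.4],[0,0,0],-0.3],[[0,0,-0.4],[0,0,0],-0.3],[[0,0,-0.4],[0,0,0],-0.3],[[0,0,0],[0,0,0],-0.3]]}}

```text
time: 46.25
tcp_pos: [637.4, -247.4, 332.5]
tcp_rot: [-1.543, -0.337, 0.344]
ft_force: [0.6, 0.3, -0.2]
grip_width: 0.651
```

Run:
```python
from h import *
s=robot.observe();print(s['time'],s['tcp_pos'],s['ft_force'])
im=sidetops();save(im,'s30.png',(230,100,430,260),4)
im,W=cloud("top");save(im,'t30.png',(180,140,420,270),3.3);tops(W,im)
k=(W[...,2]>60)&(W[...,2]<110)&(W[...,0]>445)&(W[...,0]<515)&(W[...,1]>130)&(W[...,1]<185)
print(k.sum(),np.nanmedian(W[k][:,2]))
k=(W[...,2]>200)&(W[...,2]<232)&(np.hypot(W[...,0]-424,W[...,1]-94)<30)
print('post',np.nanmean(W[k],axis=0),postxy(0))
for n,p in dict(bowl=(201,236),cup=(226,181)).items(): print(n,np.nanmean(W[p[1]-3:p[1]+4,p[0]-3:p[0]+4].reshape(-1,3),axis=0).round())
```

```text
46.25 [ 637.41642372 -247.37876221  332.54436152] [ 0.5888221   0.25547717 -0.15264929]
side top [482.8  31.5] px [289 222] 82 res 2.0
355 89.88695120440795
post [424.74629554  93.13538264 221.33179766] [424.62609804  94.43973901]
bowl [467. 398.   5.]
cup [660. 317.   6.]
```

View pics/s30.png

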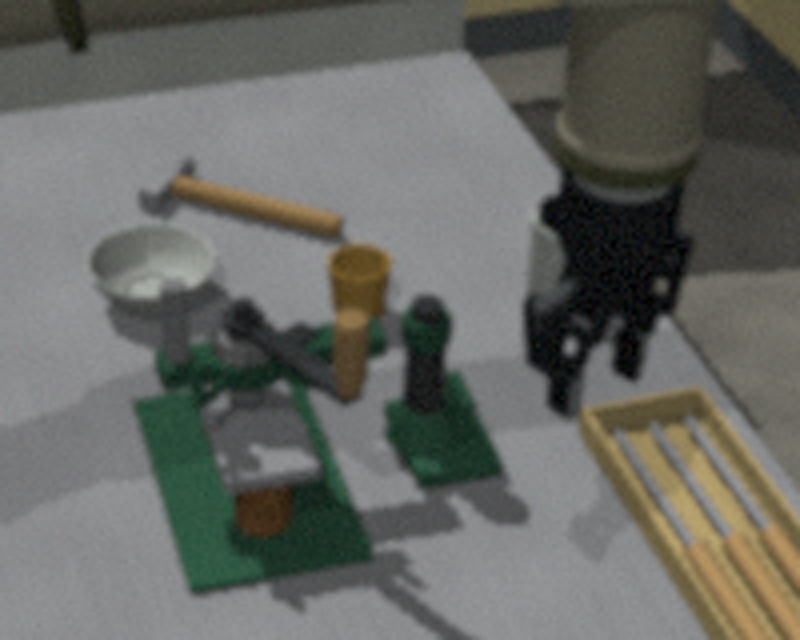

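View pics/t30.png

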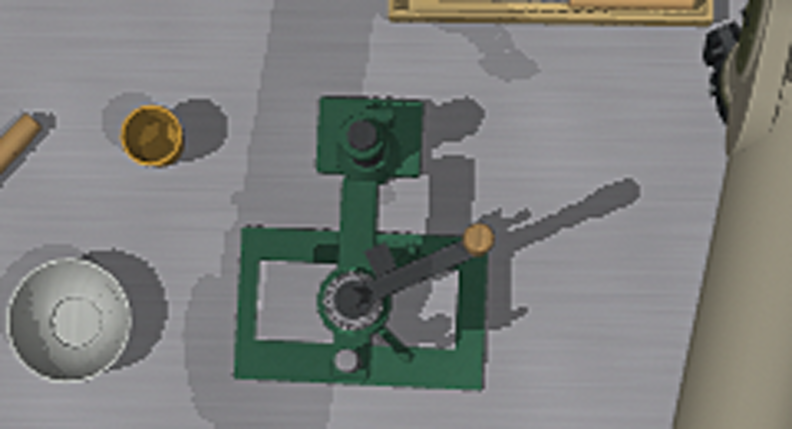

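Run:
```python
from h import *
im,W=cloud("top")
k=(np.hypot(W[...,0]-482,W[...,1]-93)<8);print(np.nanpercentile(W[k][:,2],[20,50,80,95]))
a=cv2.imread('pics/top0.png');print(W.shape)
from h import robot
# lever angle
k=(W[...,2]>238)&(W[...,2]<258)&(W[...,0]<620)&(W[...,1]>-120)&(W[...,1]<60)&(W[...,0]>440)
v,u=np.nonzero(k);g=onplane("top",[(u.mean(),v.mean())],249)[0][:2]-O
c,s=np.cos(PY),np.sin(PY);x,y=c*g[0]+s*g[1],-s*g[0]+c*g[1];print('lever',np.arctan2(-x,-y),np.hypot(x,y),k.sum())
```

```text
[189.20571148 192.05982744 196.69691323 199.13314758]
(400, 640, 3)
lever -0.4660146373793019 129.71194198278357 67
```

The screw head now reads z≈192 in the top view, against a single reading of 206 at the start. That is about 14–16 mm lower, which is what ≈4 rad gives. Handing in.

Run:
```python
from rig import robot
print(robot.sign_off())
```

```text
the job is handed in; nothing more can be done
None
```

I swung the press arm clear and stood all three brown tops on the bed at press y ≈ +62, 0 and −62 mm. I then swung the arm back to its stop and worked the lever five strokes until the screw blocked. The job was handed in at about 46 s of the 210 s; no verdict was reported.

**What the last checks showed**
- **Arm:** the post is within about 1.5 mm of where it should be at the stop, roughly 0.006 rad.
- **Pad:** its underside is at about 76 mm, which is tip height.
- **Tops:** no top shows outside the pad. The nearest one is upright at its place; the other two are hidden under the pad and were last seen upright before the arm came back.
- **Bystanders:** the bowl and cup read where they were at the start. The hammer was only seen in the pictures, not measured.
- **Robot:** it is clear of everything.

**What is not certain**
- **Screw angle:** it could not be read directly. I take it to be at its stop because a further stroke met a springy block that gave way linearly on release, and because the screw head sits about 14 mm lower than at the start. My stroke count alone gave 3.4 to 3.8 rad, depending on an unknown starting angle.
- **High lever force:** during the fifth stroke the wrist reading reached about 78 N against the stop. It then dropped to zero, most likely the ratchet slipping a tooth. That is under the 120 N wrist limit.

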